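# Pack the field cabinet's door rack, shut it and pin it

### The job

Pack the aluminium field cabinet for the road: while its door is still pinned open, stand every canister that is on the table upright in the rack on the inside of the door. Then pull the ball-lock pin out, push the door fully shut until it clicks onto its catch, and push the same pin fully home through the holes that now line up, so that the door is locked. Leave the mug, the lantern and the stove where they are.

Things in the scene. Friction and masses are not known exactly. Their poses are not given: they have to be found in the camera images.
- cabinet: aluminium cabinet, 400 mm wide, 200 mm deep, roof 180 mm above the table; fixed, it cannot shift. Origin on the table under its centre; its open front looks along its own -x (roughly to the robot's left), its left side is +y (away from the robot), z up. The roof is flat and bare but for two pin holes and the door's quadrant
- door (a joint): door angle: 0 shut, 1.66 as pinned open at the start, 1.75 at most. The shut door runs from its hinge along the cabinet's -y; opening, it turns clockwise seen from above. It stays where it is left (friction 0.12 N m). In the last 0.05 rad a sprung ball catch resists with about 6 N at the free edge (9 N at 220 mm from the hinge); below 0.018 rad it pulls the door shut. The pin in the lock hole stops the door
- door_hinge (a point): the door's vertical hinge axis at the height of the door's top edge, 176 mm above the table; 106 mm ahead (-x) and 195 mm left (+y) of the cabinet's centre. Frame turns with the door: z up, the panel running along -y to 386 mm from the axis, its inside looking along +x. The panel is 12 mm thick, centred on the axis, 10 to 176 mm above the table
- door_outside (a point): point on the flat outside face of the door, 220 mm from the hinge axis and 26 mm below the door's top edge, where it can be pushed; frame as the door's (-x out of the face). Lower down, 55 to 65 mm above the table and 280 to 350 mm from the axis, a brass pull stands out 27 mm
- quadrant (a point): top of the hinge axis, on the steel quadrant fixed to the door's top (181 to 188 mm above the table, within 88 mm of the axis), which swings with the door over the roof. Two 16.5 mm holes in it lie 65 mm from the axis: one is over the lock hole when the door is pinned open, the other when it is shut. Door's frame
- rack (a point): centre of the floor of the rack, a tray on the door's inside, floor 76 mm above the table; door's frame (y along the door, x away from the panel). Inside 106 mm wide (x, from the panel at -50 mm to the rail at +56 mm), 251 mm long (y); rail and ends 48 mm high, the panel rises 100 mm above the floor. Takes four canisters in a row along y, 60 mm apart
- lock_hole (a point): centre of the lock hole at roof level (180 mm above the table): a vertical 16 mm bush, 30 mm deep, with two sprung balls inside that click into a groove of the pin. The door's quadrant lies over it; the pin goes down through the quadrant's hole into the bush
- stow_hole (a point): centre of a second vertical 16 mm hole in the roof (180 mm above the table), 30 mm deep, without balls: a place to stand the pin meanwhile; its shoulder then rests on the roof and point pin_grip is 28 mm above the roof
- pin_grip (a point): middle of the grip of the upright ball-lock pin (101 mm long in all, 0.12 kg); z is its axis, up. Black round grip 25 mm across, from 22 mm below to 20 mm above this point, topped by a 30 mm rim and a button to 29 mm above. In the lock hole, at the start and when fully home, this point is 36 mm above the roof. Pulling out takes about 15 N over the first 5 mm
- pin_tip (a point): lower end of the pin, 72 mm below pin_grip: a 14 mm steel shank reaches up 44 mm from here to a 28 mm wide shoulder that rests on the quadrant; the lowest 8 mm taper down to 8 mm across. The pin goes in freely until its tip meets the balls, about 16 mm before it is home, then takes about 5 N until it clicks and is drawn in over the last 3 mm
- can1_mid (a point): aluminium screw-lid canister, a plain upright cylinder 54 mm across and 84 mm tall, 0.13 to 0.25 kg, heavier below; this point is its centre, half-way up; z is its axis. It stands on the table at the start; absent in some starts (None)
- can2_mid (a point): aluminium screw-lid canister, a plain upright cylinder 54 mm across and 84 mm tall, 0.13 to 0.25 kg, heavier below; this point is its centre, half-way up; z is its axis. It stands on the table at the start; absent in some starts (None)
- can3_mid (a point): aluminium screw-lid canister, a plain upright cylinder 54 mm across and 84 mm tall, 0.13 to 0.25 kg, heavier below; this point is its centre, half-way up; z is its axis. It stands on the table at the start; absent in some starts (None)
- can4_mid (a point): aluminium screw-lid canister, a plain upright cylinder 54 mm across and 84 mm tall, 0.13 to 0.25 kg, heavier below; this point is its centre, half-way up; z is its axis. It stands on the table at the start; absent in some starts (None)
- can5_mid (a point): aluminium screw-lid canister, a plain upright cylinder 54 mm across and 84 mm tall, 0.13 to 0.25 kg, heavier below; this point is its centre, half-way up; z is its axis. It stands on the table at the start; absent in some starts (None)
- mug: red enamel mug, 80 mm across, 75 mm tall; a bystander; origin under its centre
- lantern: green camp lantern, 110 mm across, 205 mm tall; a bystander; origin under its centre
- stove: small round brass camp stove, 130 mm across its pot arms, 100 mm tall; a bystander; origin under its centre

How it is judged:
On the way, in this order (a step that is already met when the one before it is completed fails the run):
1. every canister stands in the rack, the door still pinned open (x of can1_mid in the frame of rack between -0.03 and 0.036 m and y of can1_mid in the frame of rack between -0.105 and 0.105 m and z of can1_mid in the frame of rack between 0.032 and 0.052 m and angle between each of can1_mid, can2_mid, can3_mid, can4_mid, can5_mid's own z axis and vertical below 0.2 rad and x of can2_mid in the frame of rack between -0.03 and 0.036 m and y of can2_mid in the frame of rack between -0.105 and 0.105 m and z of can2_mid in the frame of rack between 0.032 and 0.052 m and x of can3_mid in the frame of rack between -0.03 and 0.036 m and y of can3_mid in the frame of rack between -0.105 and 0.105 m and z of can3_mid in the frame of rack between 0.032 and 0.052 m and x of can4_mid in the frame of rack between -0.03 and 0.036 m and y of can4_mid in the frame of rack between -0.105 and 0.105 m and z of can4_mid in the frame of rack between 0.032 and 0.052 m and x of can5_mid in the frame of rack between -0.03 and 0.036 m and y of can5_mid in the frame of rack between -0.105 and 0.105 m and z of can5_mid in the frame of rack between 0.032 and 0.052 m and value of joint door above 1.55 rad and horizontal distance between pin_grip and lock_hole below 0.005 m and z of pin_grip in the frame of lock_hole between 0.03 and 0.039 m and angle between pin_grip's own z axis and vertical below 0.09 rad), for 0.3 s.
2. the pin is pulled clear of the lock hole ((z of pin_grip in the frame of lock_hole above 0.085 m or horizontal distance between pin_grip and lock_hole above 0.04 m)), for 0.2 s.
3. the door is shut on its catch (value of joint door below 0.02 rad), for 0.3 s.
At the end, for the whole second after the job is handed in: the door is shut on its catch (within 0.02 rad), the pin is fully home in the lock hole (its shoulder within 3 mm of the quadrant, upright within 0.09 rad), and every canister stands upright (within 0.2 rad) on the rack's floor inside the rack; all at rest (x of can1_mid in the frame of rack between -0.03 and 0.036 m and y of can1_mid in the frame of rack between -0.105 and 0.105 m and z of can1_mid in the frame of rack between 0.032 and 0.052 m and angle between each of can1_mid, can2_mid, can3_mid, can4_mid, can5_mid's own z axis and vertical below 0.2 rad and x of can2_mid in the frame of rack between -0.03 and 0.036 m and y of can2_mid in the frame of rack between -0.105 and 0.105 m and z of can2_mid in the frame of rack between 0.032 and 0.052 m and x of can3_mid in the frame of rack between -0.03 and 0.036 m and y of can3_mid in the frame of rack between -0.105 and 0.105 m and z of can3_mid in the frame of rack between 0.032 and 0.052 m and x of can4_mid in the frame of rack between -0.03 and 0.036 m and y of can4_mid in the frame of rack between -0.105 and 0.105 m and z of can4_mid in the frame of rack between 0.032 and 0.052 m and x of can5_mid in the frame of rack between -0.03 and 0.036 m and y of can5_mid in the frame of rack between -0.105 and 0.105 m and z of can5_mid in the frame of rack between 0.032 and 0.052 m and linear speed of each of can1, can2, can3, can4, can5, pin below 0.03 m/s and value of joint door below 0.02 rad and horizontal distance between pin_grip and lock_hole below 0.005 m and z of pin_grip in the frame of lock_hole between 0.03 and 0.039 m and angle between pin_grip's own z axis and vertical below 0.09 rad); the robot touches nothing.
It fails at once if the mug is knocked or moved more than 3 cm (distance of mug from where it was at the start of the episode above 0.03 m).
It fails at once if the lantern is knocked or moved more than 3 cm (distance of lantern from where it was at the start of the episode above 0.03 m).
It fails at once if the stove is knocked or moved more than 3 cm (distance of stove from where it was at the start of the episode above 0.03 m).
Of can1, can2, can3, can4, can5 only 3 to 4 are there at a start; the rules pass over those that are not, and their reading is None.
At some moment in a run one of can1, can2, can3, can4, can5 may be knocked a few centimetres aside while the robot is not near it.
It also fails if it takes over 200 s, if anything falls off the work surface, if the arm or the gripper's body presses on something with over 40 N, if the wrist force passes 120 N, or if a joint passes its speed limit or range.

### The arm

A 7-joint arm with a two-finger parallel gripper is mounted at the origin on the work surface. World frame = base frame: x ahead of the robot, y to its left, z up, the work surface at z = 0. Lengths are in m, angles in rad, forces in N, time in s.
With the tool pointing down it reaches from about 0.4 to 0.85 m from the base axis. Payload 4.5 kg.
Tool frame: the origin (TCP) lies between the finger pads; the fingertips stand 8 mm ahead of it and the grasp point (between the pads) lies 11 mm behind it; z points along the fingers, y is the direction in which the jaws open and shut (so a half turn about z gives the same grasp; the last joint's range is limited). The gripper opens to 88 mm and grips with 3 to 60 N. Pads are 18 mm wide; open, the fingers measure 123 mm over their backs; the gripper's body (75 mm by 187 mm) begins 45 mm behind the grasp point.
Start: joints at [1.149, 0.689, -0.195, 1.565, 0.157, 0.902, -0.215], TCP at [0.275, -0.561, 0.247] pointing down, gripper open.
Joint ranges: [-3.01, 3.01], [-0.46, 2.08], [-1.47, 1.51], [0.13, 2.56], [-1, 4.14], [0.04, 2.09], [-2.66, 2.66]. Speed limits (rad/s): [2.57, 2.57, 3.14, 3.14, 3.14, 3.14, 3.14].

### API

Orientations are given as a unit quaternion [x, y, z, w].
In Python, from plant import r gives the robot as it stands.
- The arm moves only by the tool carry_out, never from a script. Its argument "commands" is a list that holds one entry, the list of rows, each a list of 7 numbers: the turn, a rotation vector about the tool's x, y, z in rad, then the shift along the tool's x, y, z in cm, then the finger opening in cm, from 0 to 8.81. A call has 1 to 10 rows; each row is the pose to reach, as a shift and turn from the pose commanded when the call began, along the tool's axes at that moment; what a row does not reach only later rows make up. A row lasts 1/12 s, in which the tool goes at most 41.7 mm and 7.16 degrees, less where a joint would pass 70% of its speed; a pose out of reach is approached as far as the arm can. A call with a gripper value outside its range is refused whole. The fingers move at their own pace and stop on an object; "force" is the grip in N (left out, the last holds). Time passes only in rows, so rows that repeat a pose let the fingers close. It gives the time, the measured TCP pose, the force and the opening at its end, in the units of the state.
- r.get_state(): the state, without advancing time (a new reading comes with each control period).
- r.snapshot(name): name is "side" or "top"; returns a dict with "pixels" (400x640x3 uint8, red, green, blue), "mtx" (3x3 intrinsics, pixels), "xyz" and "rotation" of the camera in the world. Camera axes: x right, y down, z forward; pixel columns grow to the right and rows downward; lengths in m; the calibration is good to about 2 mm. A picture is of the moment at which its call begins. There is no depth.
- r.finish_job(): hands the job in, once; it reports no verdict.
The state is a dict: "clock": time; "q": joint angles; "qd": joint speeds; "joint_torque": joint torques, N m; "tool_pos": TCP position; "eef_rot": TCP orientation; "contact_force": force on the tool from outside, world axes, zero at the start; "moment": the same for the moment, N m; "opening": opening from 0.0 (shut) to 1.0 (fully open).
Only numpy, scipy, OpenCV 4.12 (cv2) and the standard library are available. Lean on these libraries where they do the work, as an engineer would, in place of code of your own. Each camera call takes 0.05 s, during which the arm holds its last target.

## Working session

There is one attempt and no reset: what is moved stays moved. The work goes in short steps, Python scripts to look and compute and a tool call to move; the robot and the scene stay as the last step left them, time stands still between calls to the robot, and variables do not carry over. Pictures are saved under pics/ and viewed, and the job is handed in when it is done.

Besides the shell and the picture viewer there is one more tool, called as a command line: name --argument value ..., lists and objects as JSON in quotes. carry_out: Moves the arm, as the interface text tells. Its arguments: {"type":"object","properties":{"commands":{"type":"array"},"force":{"type":"number"}},"required":["commands"]}

```bash
ls; mkdir -p pics
python3 - <<'E'
from plant import r
import cv2,json
s=r.get_state()
for k,v in s.items(): print(k,v)
for n in ("side","top"):
    p=r.snapshot(n); cv2.imwrite(f"pics/{n}0.png",p["pixels"][:,:,::-1]); print(n,p["mtx"],p["xyz"],p["rotation"])
E
```

```text
pics
clock 0.0
q [ 1.14883007  0.68999693 -0.194502    1.56633452  0.15728537  0.90246234
 -0.21509268]
qd [-2.07930899e-03 -1.53491243e-03  5.54160911e-04 -1.86303363e-05
 -6.27452052e-04 -4.12854964e-04 -7.51454525e-04]
joint_torque [ 1.68858105e-04 -5.27564156e+01 -1.26668505e+00 -1.53431028e+01
 -5.25977416e-02  6.47921377e-03  1.33085182e-04]
tool_pos [ 0.27478341 -0.5606804   0.24590415]
eef_rot [ 9.74138253e-01  2.25950976e-01 -2.63205628e-04 -8.67044459e-04]
contact_force [ 0.30402977 -0.50634301  0.69025994]
moment [0.00978214 0.01742692 0.00308213]
opening 1.0063614716322642
side [[419.30546721   0.         320.52043296]
 [  0.         419.30546721 200.10011531]
 [  0.           0.           1.        ]] [0.48655947 0.81362159 1.13104898] [-0.02538003  0.93345809 -0.35724043  0.01977689]
top [[492.38069363   0.         321.26275474]
 [  0.         492.38069363 196.00761024]
 [  0.           0.           1.        ]] [ 0.38956743 -0.04719201  1.95852349] [ 0.71296359 -0.69918705  0.0396161  -0.03536875]
```

View pics/side0.png

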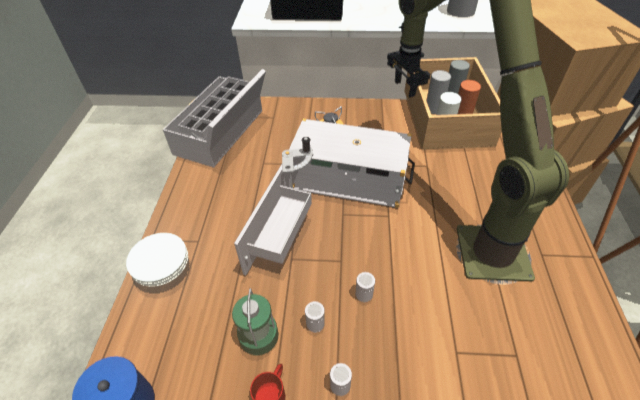

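View pics/top0.png

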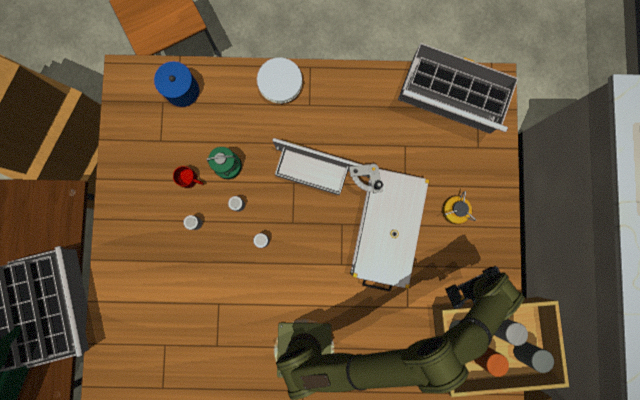

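```bash
cat > h.py <<'E'
import numpy as np,cv2
from plant import r
from scipy.spatial.transform import Rotation as R
def ray(p,u,v):
    d=np.linalg.inv(p["mtx"])@np.array([u,v,1.]); return R.from_quat(p["rotation"]).apply(d)
def hit(p,u,v,z):
    d=ray(p,u,v); c=np.array(p["xyz"]); return c+d*(z-c[2])/d[2]
def proj(p,X):
    X=np.atleast_2d(X); Y=R.from_quat(p["rotation"]).inv().apply(X-np.array(p["xyz"])); q=Y@np.array(p["mtx"]).T; return q[:,:2]/q[:,2:]
def crop(p,name,x0,y0,w,h,s):
    im=p["pixels"][y0:y0+h,x0:x0+w,::-1]; cv2.imwrite(f"pics/{name}.png",cv2.resize(im,None,fx=s,fy=s,interpolation=cv2.INTER_CUBIC))
E
python3 - <<'E'
from h import *
p=r.snapshot("top");crop(p,"t1",160,130,270,170,2.9)
print(hit(p,305,345,0))
q=r.snapshot("side");crop(q,"s1",220,110,200,150,4)
crop(q,"s2",220,260,200,140,4)
crop(p,"t2",420,170,150,220,2.7)
print(r.get_state()["clock"], R.from_quat(p["rotation"]).as_matrix())
E
```

```text
[ 0.01656329 -0.00508069  0.        ]
0.2 [[ 0.01913607 -0.99418748  0.10594842]
 [-0.99979217 -0.01977304 -0.00496487]
 [ 0.00703094 -0.1058314  -0.99435923]]
```

View pics/t1.png

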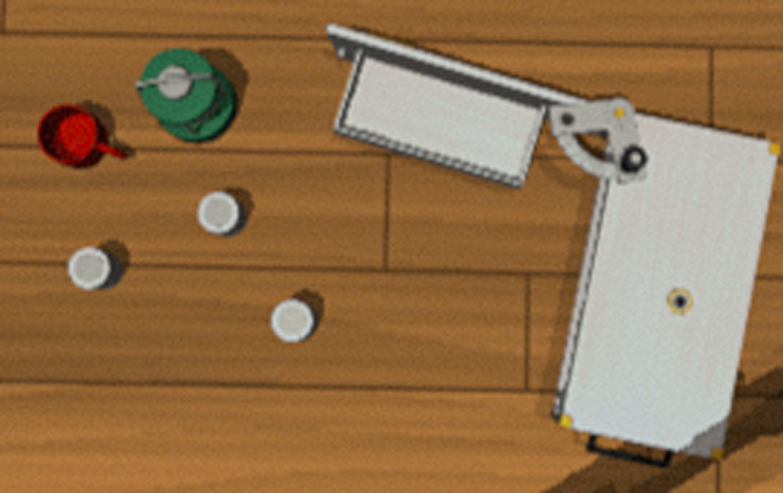

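View pics/s1.png

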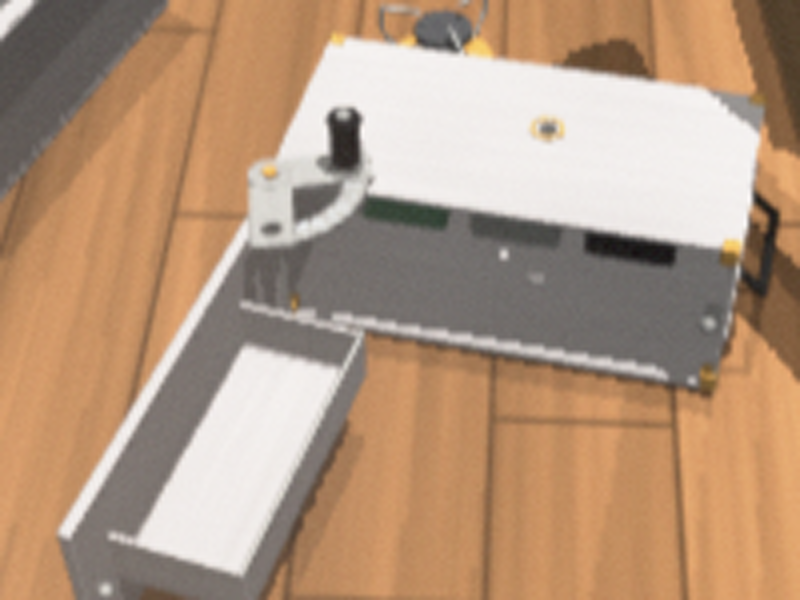

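View pics/s2.png

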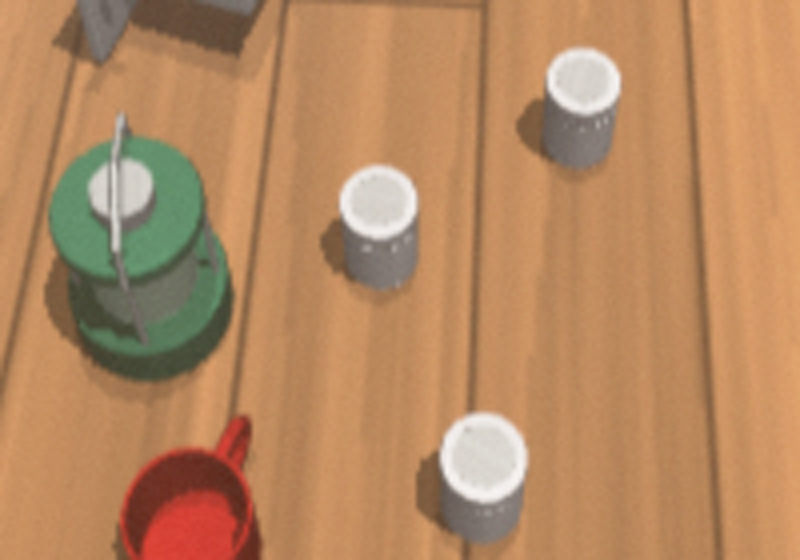

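View pics/t2.png

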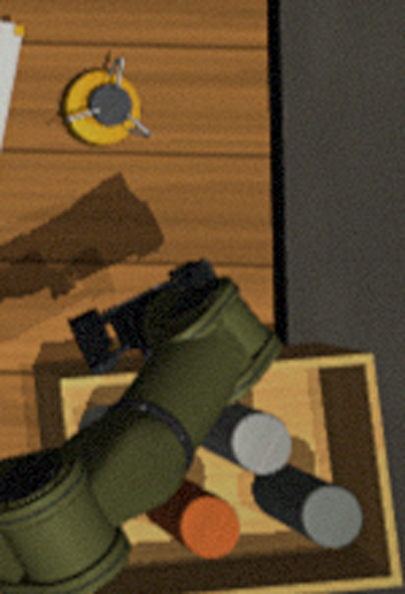

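Run:
```python
from h import *
p=r.snapshot("top");q=r.snapshot("side")
T=dict(c1=(427.2,181,.18),c2=(354.8,275.2,.18),c3=(407.2,286.2,.18),stow=(394.1,233.8,.18),pin=(378.6,184.5,.245),hinge=(373.4,168.6,.188),end=(273.8,139.7,.176))
S=dict(stow=(356.8,142.2,.18),c2=(402.5,172.5,.18),c3=(408.8,134.2,.18),c1=(304.3,120,.18),pin=(306,138.8,.245),hinge=(287.2,152.8,.188),end=(236.2,243.2,.176))
for k in T: print(k,hit(p,*T[k]).round(4),hit(q,*S[k]).round(4))
# cans: lid from crops
t=[(219,213),(90,268),(292,320)]; s=[(378,202),(483,458),(582,81)]
for a,b in zip(t,s): print(hit(p,160+a[0]/2.9,130+a[1]/2.9,.084).round(4),hit(q,220+b[0]/4,260+b[1]/4,.084).round(4))
for n,a,b in(("lantern",(175,80,.19),(130,190,.2)),("mug",(75,135,.075),(187,500,.075))):
  print(n,hit(p,160+a[0]/2.9,130+a[1]/2.9,a[2]),hit(q,220+b[0]/4,260+b[1]/4,b[2]))
```

```text
c1 [ 0.6418 -0.4416  0.18  ] [ 0.6411 -0.4308  0.18  ]
c2 [ 0.2969 -0.1813  0.18  ] [ 0.3002 -0.1688  0.18  ]
c3 [ 0.2617 -0.3688  0.18  ] [ 0.2649 -0.3634  0.18  ]
stow [ 0.4472 -0.3214  0.18  ] [ 0.4477 -0.3129  0.18  ]
pin [ 0.6168 -0.2563  0.245 ] [ 0.6162 -0.2465  0.245 ]
hinge [ 0.6823 -0.2439  0.188 ] [ 0.6818 -0.2394  0.188 ]
end [0.7845 0.1227 0.176 ] [0.7845 0.1322 0.176 ]
[0.5542 0.2702 0.084 ] [0.5556 0.2793 0.084 ]
[0.4786 0.4363 0.084 ] [0.4795 0.4454 0.084 ]
[0.4158 0.1697 0.084 ] [0.4166 0.1779 0.084 ]
lantern [0.71120947 0.31365129 0.19      ] [0.6993337  0.33838043 0.2       ]
mug [0.65530136 0.46682932 0.075     ] [0.65816354 0.47706629 0.075     ]
```

Run:
```python
from h import *
s=r.get_state(); Rt=R.from_quat(s["eef_rot"]); t=np.array(s["tool_pos"]); print(Rt.as_matrix().round(3))
P=np.array([t+Rt.apply([0,sy*.044,.008]) for sy in(-1,1)]+[t])
for n in("top","side"):
    p=r.snapshot(n); uv=proj(p,P); print(n,uv)
    im=p["pixels"][:,:,::-1].copy(); im=cv2.resize(im,None,fx=8,fy=8,interpolation=cv2.INTER_CUBIC)
    for a in uv: cv2.drawMarker(im,tuple(int(8*(x+.5)) for x in a),(0,255,255),cv2.MARKER_CROSS,20,2)
    c=(uv[2]*8).astype(int); cv2.imwrite(f"pics/g{n}.png",im[max(0,c[1]-250):c[1]+250,c[0]-300:c[0]+300])
```

```text
[[ 0.898  0.44  -0.   ]
 [ 0.44  -0.898  0.001]
 [-0.    -0.001 -1.   ]]
top [[454.48912401 290.08605305]
 [477.18691072 279.15304016]
 [466.55018999 284.78175811]]
side [[410.15641765  94.27920922]
 [398.19420455  82.14322276]
 [404.34819192  86.24328563]]
```

View pics/gtop.png

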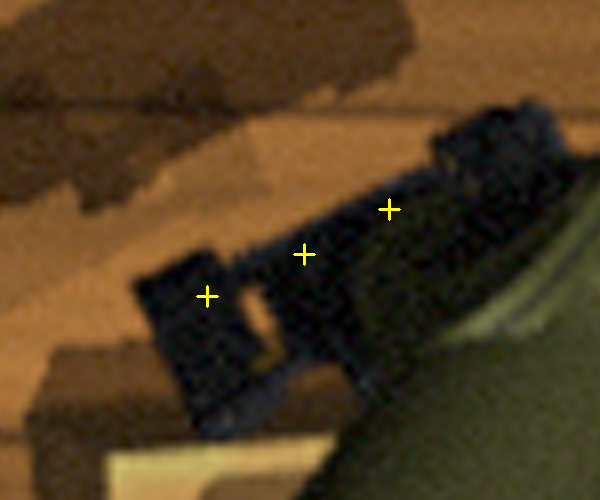

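View pics/gside.png

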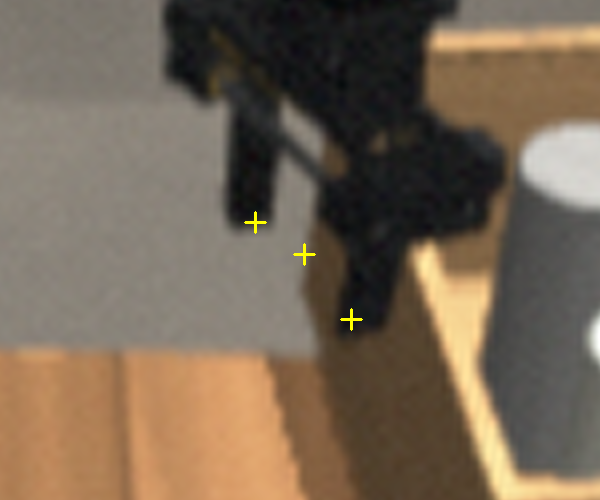

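```bash
cat >> h.py <<'E'
def go(x,y,z,yaw,show=True):
    "world TCP target, yaw(deg)=direction of tool y; tool z down. prints row"
    s=r.get_state(); Rt=R.from_quat(s["eef_rot"]); t=np.array(s["tool_pos"])
    a=np.radians(yaw); Y=np.array([np.cos(a),np.sin(a),0]); Z=np.array([0,0,-1.]); X=np.cross(Y,Z)
    Rg=R.from_matrix(np.array([X,Y,Z]).T)
    d=Rt.inv().apply(np.array([x,y,z])-t)*100; w=(Rt.inv()*Rg).as_rotvec()
    print("row",w.round(3),d.round(2),"rows>=%.1f"%max(np.linalg.norm(d)/4.17,np.degrees(np.linalg.norm(w))/7.16))
def st():
    s=r.get_state(); Rt=R.from_quat(s["eef_rot"]).as_matrix(); y=Rt[:,1]
    print("t %.2f"%s["clock"],"pos",np.round(s["tool_pos"],4),"yaw %.1f"%np.degrees(np.arctan2(y[1],y[0])),"z",Rt[:,2].round(3),"F",np.round(s["contact_force"],1),"op %.3f"%s["opening"],"q",np.round(s["q"],2))
E
python3 - <<'E'
from h import *
st();go(.42,-.15,.29,-40)
E
```

```text
t 0.40 pos [ 0.2751 -0.5611  0.2466] yaw -63.9 z [-0.  0. -1.] F [0.9 0.7 0.5] op 1.000 q [ 1.15  0.69 -0.19  1.57  0.16  0.9  -0.22]
row [-0.    -0.    -0.417] [ 31.11 -30.54  -4.33] rows>=10.5
```

carry_out --commands '[[[0,0,-0.05,3.1,-3.0,-0.8,8.8],[0,0,-0.1,6.2,-6.0,-1.7,8.8],[0,0,-0.15,9.3,-9.1,-2.5,8.8],[0,0,-0.2,12.4,-12.2,-3.4,8.8],[0,0,-0.25,15.5,-15.2,-4.3,8.8],[0,0,-0.3,18.6,-18.3,-4.3,8.8],[0,0,-0.34,21.7,-21.4,-4.3,8.8],[0,0,-0.38,24.8,-24.5,-4.3,8.8],[0,0,-0.42,28.0,-27.5,-4.3,8.8],[0,0,-0.42,31.1,-30.5,-4.3,8.8]]]'

```text
clock: 1.23
tool_pos: [0.4126, -0.1702, 0.2901]
eef_rot: [0.905, 0.425, 0.0, 0.0]
contact_force: [0.6, 0.5, 0.1]
opening: 0.999
```

Run:
```python
from h import *
st();go(.416,.10,.20,-16)
```

```text
t 1.23 pos [ 0.4126 -0.1702  0.2901] yaw -39.7 z [ 0.001 -0.    -1.   ] F [0.6 0.5 0.1] op 0.999 q [ 0.53  0.41 -0.34  2.02  0.2   0.75 -0.63]
row [ 0.001 -0.    -0.414] [ 20.99 -17.03   9.  ] rows>=6.8
```

carry_out --commands '[[[0,0,-0.1,3.5,-2.8,1.5,8.8],[0,0,-0.2,7.0,-5.7,3.0,8.8],[0,0,-0.3,10.5,-8.5,4.5,8.8],[0,0,-0.4,14,-11.3,6,8.8],[0,0,-0.41,17,-14,7.5,8.8],[0,0,-0.41,19.3,-15.7,9,8.8],[0,0,-0.41,19.3,-15.7,9,8.8],[0,0,-0.41,19.3,-15.7,9,8.8],[0,0,-0.41,19.3,-15.7,9,8.8],[0,0,-0.41,19.3,-15.7,9,8.8]]]'

```text
clock: 2.07
tool_pos: [0.4154, 0.0754, 0.2]
eef_rot: [0.801, 0.599, -0.0, 0.001]
contact_force: [-0.7, -0.5, 1.0]
opening: 0.998
```

Run:
```python
from h import *
st()
s=r.get_state(); Rt=R.from_quat(s["eef_rot"]); t=np.array(s["tool_pos"])
P=np.array([t+Rt.apply([0,sy*.0525,.008]) for sy in(-1,1)]+[t])
W=[]
for n in("top","side"):
    p=r.snapshot(n); uv=proj(p,P)
    im=cv2.resize(p["pixels"][:,:,::-1],None,fx=6,fy=6,interpolation=cv2.INTER_CUBIC)
    for a in uv: cv2.drawMarker(im,tuple(int(6*(x+.5)) for x in a),(0,255,255),cv2.MARKER_CROSS,20,2)
    c=(uv[2]*6).astype(int); W.append(im[max(0,c[1]-250):c[1]+250,c[0]-200:c[0]+200]); print(n,c)
cv2.imwrite("pics/g2.png",np.hstack([w[:480] for w in W]))
```

```text
t 2.07 pos [0.4154 0.0754 0.2   ] yaw -16.4 z [ 0.    -0.001 -1.   ] F [-0.7 -0.5  1. ] op 0.998 q [-0.07  0.54 -0.34  2.2   0.39  0.46 -1.  ]
top [1700 1442]
side [2208 1361]
```

View pics/g2.png

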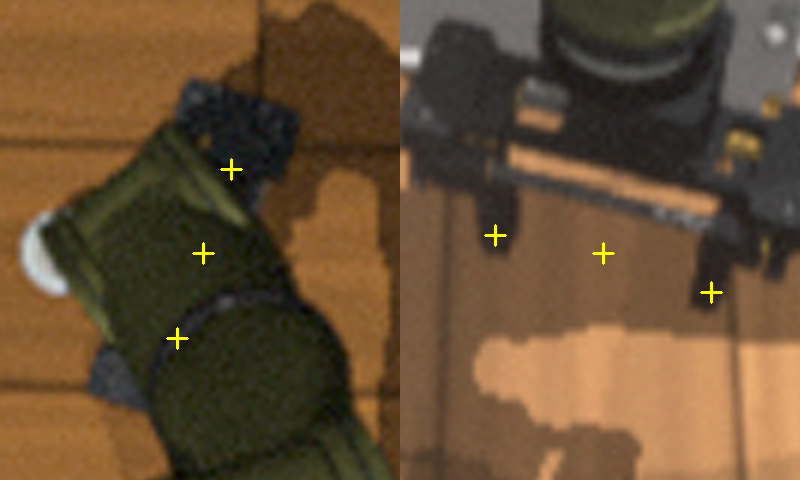

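Run:
```python
from h import *
go(.416,.176,.12,-16)
```

```text
row [ 0.001  0.001 -0.009] [ 9.7  -2.84  8.01] rows>=3.1
```

carry_out --commands '[[[0,0,0,3.3,-0.9,2,8.8],[0,0,0,6.5,-1.9,4,8.8],[0,0,0,9.7,-2.8,6,8.8],[0,0,0,9.7,-2.8,8,8.8],[0,0,0,9.7,-2.8,8,8.8],[0,0,0,9.7,-2.8,8,8.8],[0,0,0,9.7,-2.8,8,8.8]]]'

```text
clock: 2.75
tool_pos: [0.4162, 0.1756, 0.1206]
eef_rot: [0.801, 0.598, -0.0, 0.001]
contact_force: [0.3, -0.5, 0.8]
opening: 0.996
```

```bash
cat >> h.py <<'E'
def gview(name,f=8,w=400,h=500,extra=None,cams=("side",)):
    s=r.get_state(); Rt=R.from_quat(s["eef_rot"]); t=np.array(s["tool_pos"])
    P=np.array([t+Rt.apply([sx*.009,sy*s["opening"]*.044,.008]) for sy in(-1,1) for sx in (-1,1)]+[t])
    if extra is not None: P=np.vstack([P,extra])
    W=[]
    for n in cams:
        p=r.snapshot(n); uv=proj(p,P)
        im=cv2.resize(p["pixels"][:,:,::-1],None,fx=f,fy=f,interpolation=cv2.INTER_CUBIC)
        for a in uv: cv2.drawMarker(im,tuple(int(f*(x+.5)) for x in a),(0,255,255),cv2.MARKER_CROSS,16,1)
        c=(uv[4]*f).astype(int); x0=max(0,c[0]-w//2);y0=max(0,c[1]-h//2); W.append(im[y0:y0+h,x0:x0+w]); print(n,"offset px",x0/f,y0/f,"scale",f)
    cv2.imwrite(f"pics/{name}.png",np.hstack(W)); st()
E
python3 - <<'E'
from h import *
a=np.linspace(0,2*np.pi,9)[:-1]
E=np.c_[.416+.027*np.cos(a),.176+.027*np.sin(a),0*a+.084]
gview("g3",10,700,560,E)
E
```

```text
side offset px 331.4 244.6 scale 10
t 2.80 pos [0.4164 0.1758 0.1208] yaw -16.5 z [ 0.001 -0.001 -1.   ] F [ 0.3  0.  -0. ] op 1.000 q [-0.39  0.71 -0.18  2.19  0.45  0.28 -1.25]
```

View pics/g3.png

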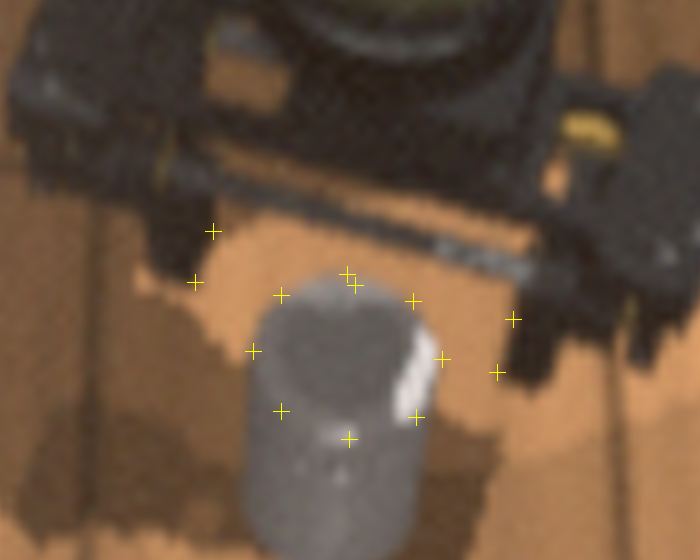

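Run:
```python
from h import *
go(.418,.178,.062,-16)
```

```text
row [ 0.001  0.    -0.009] [0.25 0.08 5.88] rows>=1.4
```

carry_out --commands '[[[0,0,-0.01,0.25,0.1,2,8.8],[0,0,-0.01,0.25,0.1,4,8.8],[0,0,-0.01,0.25,0.1,5.9,8.8],[0,0,-0.01,0.25,0.1,5.9,8.8],[0,0,-0.01,0.25,0.1,5.9,5],[0,0,-0.01,0.25,0.1,5.9,5],[0,0,-0.01,0.25,0.1,5.9,5],[0,0,-0.01,0.25,0.1,5.9,5],[0,0,-0.01,0.25,0.1,5.9,5],[0,0,-0.01,0.25,0.1,5.9,5]]]' --force 25

```text
clock: 3.63
tool_pos: [0.4181, 0.1799, 0.0614]
eef_rot: [0.797, 0.603, 0.001, 0.0]
contact_force: [0.6, 0.5, 5.7]
opening: 0.604
```

Run:
```python
from h import *
gview("g4",10,700,560)
```

```text
side offset px 329.5 256.9 scale 10
t 3.68 pos [0.4181 0.1799 0.0614] yaw -15.8 z [ 0.002  0.001 -1.   ] F [0.9 0.1 7.3] op 0.604 q [-0.46  0.84 -0.07  2.2   0.5   0.11 -1.29]
```

View pics/g4.png

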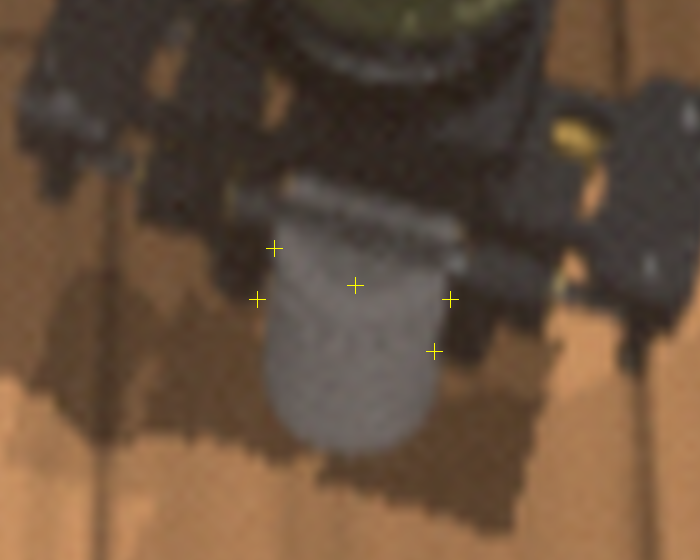

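Run:
```python
from h import *
p=r.snapshot("side")
crop(p,"s3",225,175,100,105,8)
H=np.array([.6818,-.2394]); a=np.radians(74.6); my=np.array([np.cos(a),np.sin(a)]); y=-my; x=np.array([y[1],-y[0]])
for u,v in((363,343),(243,573),(243,303),(110,535)):
    h=hit(p,220+u/4,110+v/4,.124)[:2]-H; print("door x,y",(h@x).round(4),(h@y).round(4))
```

```text
door x,y 0.1201 -0.1059
door x,y 0.114 -0.346
door x,y 0.0094 -0.0942
door x,y 0.0071 -0.3454
```

View pics/s3.png

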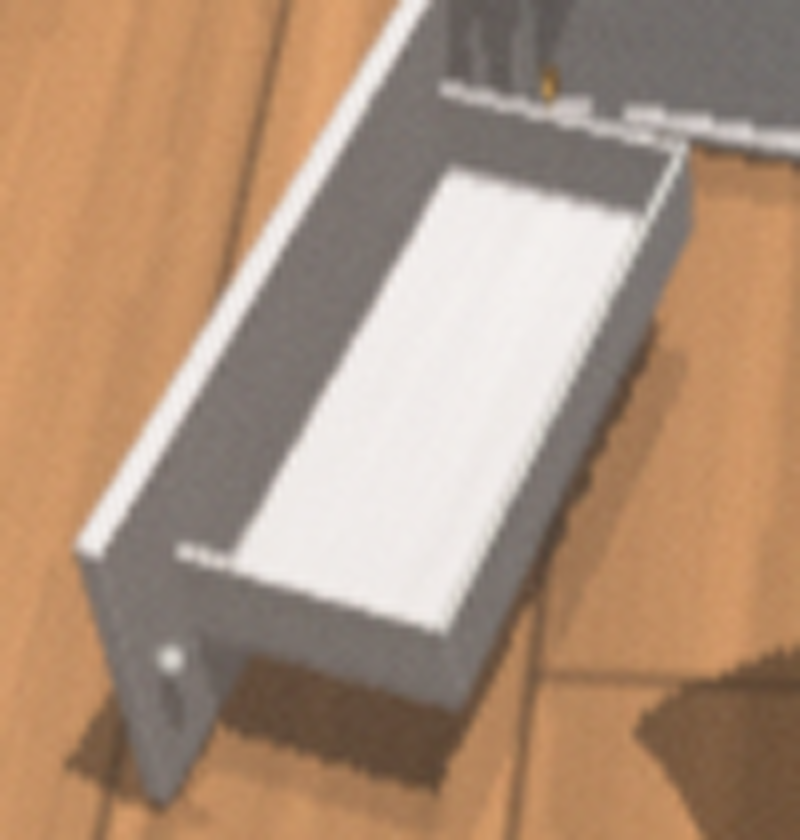

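```bash
cat >> h.py <<'E'
Hh=np.array([.683,-.239]); _a=np.radians(74.6); dy=-np.array([np.cos(_a),np.sin(_a)]); dx=np.array([dy[1],-dy[0]])
def rk(x,y): return Hh+(.056+x)*dx+(-.220+y)*dy
E
python3 - <<'E'
from h import *
for y in(-.08,0,.08): print(rk(.008,y).round(4))
go(*rk(.008,-.08),.24,-15.4)
E
```

```text
[0.701  0.0672]
[ 0.6797 -0.0099]
[ 0.6585 -0.087 ]
row [ 0.002 -0.001 -0.007] [ -3.14  30.31 -17.82] rows>=8.5
```

carry_out --commands '[[[0,0,0,0,0,-1,5],[0,0,0,0,0,-3,5],[0,0,0,0,0,-6,5],[0,0,0,0,0,-10,5],[0,0,0,0,0,-14,5],[0,0,0,0,0,-17.8,5],[0,0,0,0,0,-17.8,5],[0,0,0,0,0,-17.8,5]]]'

```text
clock: 4.4
tool_pos: [0.4181, 0.18, 0.2402]
eef_rot: [0.798, 0.603, 0.002, 0.0]
contact_force: [-1.0, -0.2, -2.5]
opening: 0.609
```

Run:
```python
from h import *
st(); go(*rk(.008,-.08),.24,-15.4)
```

```text
t 4.40 pos [0.4181 0.18   0.2402] yaw -15.8 z [ 0.004  0.002 -1.   ] F [-1.  -0.2 -2.5] op 0.609 q [-0.25  0.5  -0.39  2.06  0.32  0.63 -1.13]
row [ 0.003 -0.003 -0.007] [-3.15 30.29  0.1 ] rows>=7.3
```

Weight felt (2.5 N). Carry over the rack.

carry_out --commands '[[[0,0,0,-0.2,2,0,5],[0,0,0,-0.6,6,0,5],[0,0,0,-1,10,0,5],[0,0,0,-1.4,14,0,5],[0,0,0,-1.9,18,0,5],[0,0,0,-2.3,22,0,5],[0,0,0,-2.7,26,0,5],[0,0,0,-3,29,0,5],[0,0,0,-3.1,30.3,0,5],[0,0,0,-3.1,30.3,0,5]]]'

```text
clock: 5.23
tool_pos: [0.7019, 0.0645, 0.2341]
eef_rot: [0.799, 0.602, -0.002, 0.0]
contact_force: [0.3, -0.2, -2.3]
opening: 0.605
```

carry_out --commands '[[[0,0,0,0,0,1.5,5],[0,0,0,0,0,2.5,5],[0,0,0,0,0,3,5],[0,0,0,0,0,3,5],[0,0,0,0,0,3,5]]]'

```text
clock: 5.65
tool_pos: [0.6997, 0.0681, 0.208]
eef_rot: [0.797, 0.604, -0.001, -0.0]
contact_force: [-0.1, -0.5, -2.7]
opening: 0.61
```

Run:
```python
from h import *
go(*rk(.008,-.08),.139,-15.4)
gview("g5",5,700,590)
```

```text
row [-0.002  0.001 -0.005] [-0.04  0.16  6.9 ] rows>=1.7
side offset px 198.0 160.4 scale 5
t 5.70 pos [0.7003 0.0681 0.2088] yaw -15.7 z [-0. -0. -1.] F [ 0.2  0.8 -1.3] op 0.608 q [ 0.02  0.86 -0.39  1.33  0.34  1.02 -0.7 ]
```

View pics/g5.png

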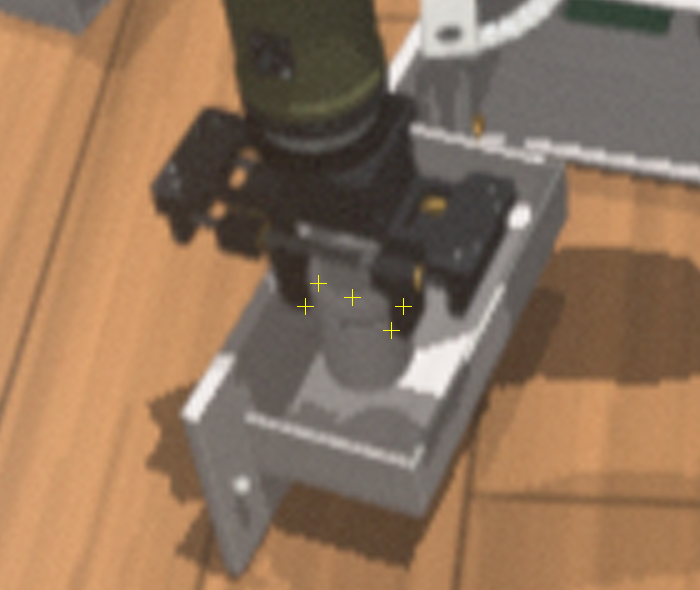

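carry_out --commands '[[[0,0,0,0,0.1,1.5,5],[0,0,0,0,0.2,3,5],[0,0,0,0,0.2,4.5,5],[0,0,0,0,0.2,5.8,5],[0,0,0,0,0.2,6.5,5],[0,0,0,0,0.2,6.9,5],[0,0,0,0,0.2,6.9,5],[0,0,0,0,0.2,6.9,5]]]'

```text
clock: 6.37
tool_pos: [0.7029, 0.0674, 0.1403]
eef_rot: [0.797, 0.604, 0.001, 0.0]
contact_force: [-0.1, 0.0, -1.6]
opening: 0.605
```

Run:
```python
from h import *
gview("g6",5,700,590)
```

```text
side offset px 199.4 174.6 scale 5
t 6.42 pos [0.7032 0.0674 0.1406] yaw -15.8 z [ 0.002  0.    -1.   ] F [-0.3 -0.1 -1.9] op 0.605 q [ 0.01  0.94 -0.36  1.37  0.38  0.9  -0.72]
```

View pics/g6.png

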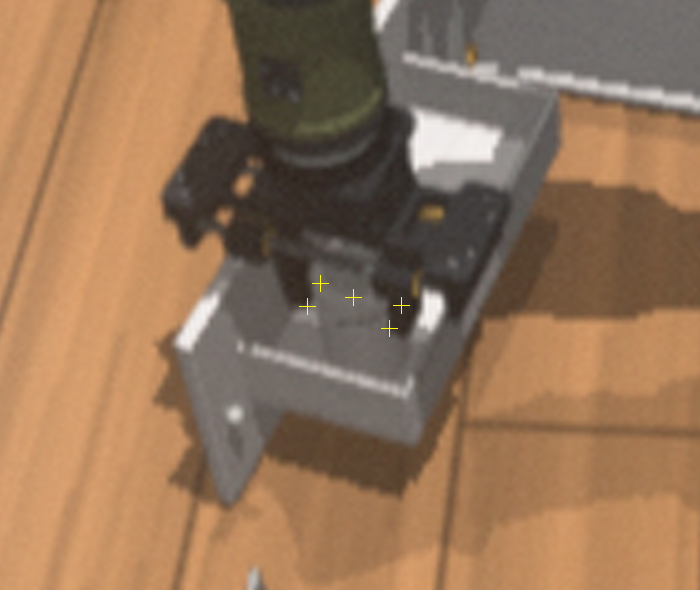

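carry_out --commands '[[[0,0,0,0,0,0.1,5],[0,0,0,0,0,0.2,5],[0,0,0,0,0,0.3,5],[0,0,0,0,0,0.3,5]]]'

```text
clock: 6.75
tool_pos: [0.7031, 0.0672, 0.1375]
eef_rot: [0.797, 0.603, 0.001, 0.0]
contact_force: [-0.3, -0.2, 1.7]
opening: 0.603
```

Touching (force turned upward). Release and lift.

carry_out --commands '[[[0,0,0,0,0,0,6.4],[0,0,0,0,0,0,6.4],[0,0,0,0,0,0,6.4],[0,0,0,0,0,-1,6.4],[0,0,0,0,0,-3,6.4],[0,0,0,0,0,-6,6.4],[0,0,0,0,0,-10,6.4],[0,0,0,0,0,-13,8.8],[0,0,0,0,0,-13,8.8]]]'

```text
clock: 7.5
tool_pos: [0.7064, 0.0685, 0.2755]
eef_rot: [0.798, 0.603, 0.007, 0.003]
contact_force: [1.1, 0.9, 1.3]
opening: 0.856
```

Run:
```python
from h import *
p=r.snapshot("side");crop(p,"s4",220,180,200,200,3.0); st()
b=(.5556,.2793)
crop(r.snapshot("top"),"t4",160,130,270,170,2.9)
go(.556,.278,.25,-15.4)
```

```text
t 7.55 pos [0.7048 0.068  0.272 ] yaw -15.8 z [ 0.009  0.002 -1.   ] F [-0.4  0.  -0.6] op 0.899 q [ 0.02  0.8  -0.4   1.25  0.31  1.14 -0.67]
row [ 0.003 -0.002 -0.006] [ 16.26 -19.9    1.86] rows>=6.2
```

View pics/s4.png

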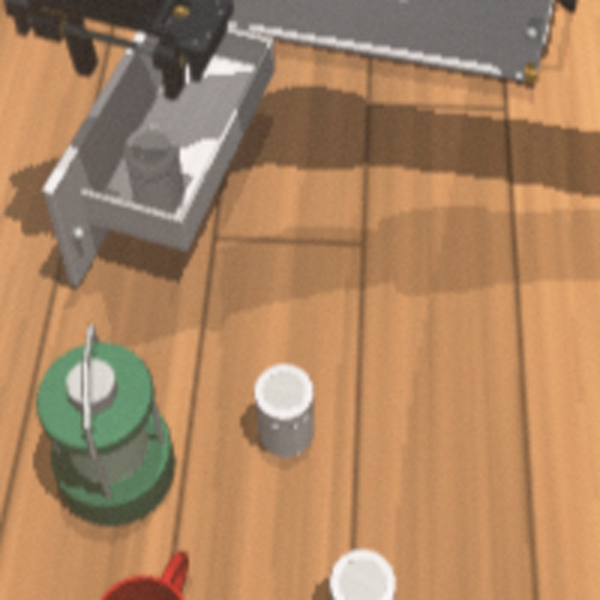

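View pics/t4.png

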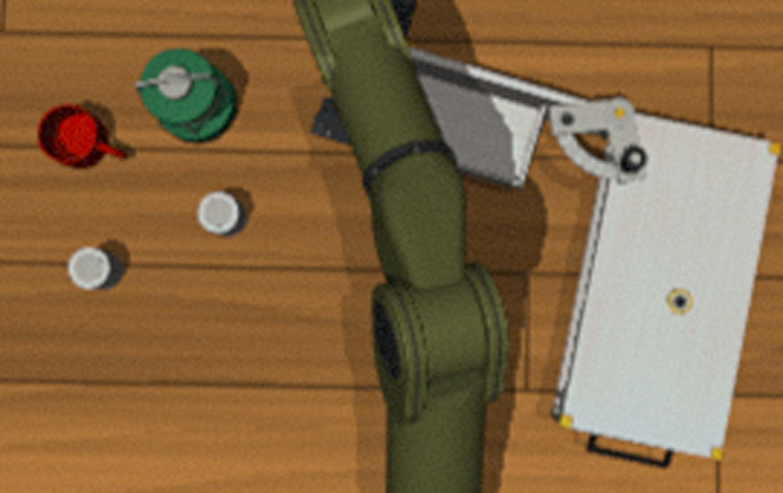

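carry_out --commands '[[[0,0,0.1,2.3,-2.8,0.3,8.8],[0,0,0.22,4.6,-5.6,0.6,8.8],[0,0,0.34,6.9,-8.4,0.9,8.8],[0,0,0.46,9.2,-11.2,1.2,8.8],[0,0,0.58,11.5,-14,1.5,8.8],[0,0,0.7,13.8,-16.8,1.8,8.8],[0,0,0.78,16.2,-19.8,1.8,8.8],[0,0,0.78,16.2,-19.8,1.8,8.8],[0,0,0.78,16.2,-19.8,1.8,8.8],[0,0,0.78,16.2,-19.8,1.8,8.8]]]'

```text
clock: 8.43
tool_pos: [0.5556, 0.2758, 0.2476]
eef_rot: [0.967, 0.255, -0.001, 0.001]
contact_force: [-0.2, -1.2, 1.0]
opening: 1.0
```

Run:
```python
from h import *
st(); go(.557,.279,.13,-60); go(.557,.279,.062,-60)
```

```text
t 8.43 pos [0.5556 0.2758 0.2476] yaw -60.4 z [-0.001 -0.002 -1.   ] F [-0.2 -1.2  1. ] op 1.000 q [-0.44  0.68 -0.17  1.58  0.14  0.9  -1.72]
row [ 0.001  0.002 -0.007] [ 0.3  -0.23 11.76] rows>=2.8
row [ 0.001  0.002 -0.007] [ 0.32 -0.23 18.56] rows>=4.5
```

carry_out --commands '[[[0,0,0,0.3,-0.2,3,8.8],[0,0,0,0.3,-0.2,6,8.8],[0,0,0,0.3,-0.2,9,8.8],[0,0,0,0.3,-0.2,11.8,8.8],[0,0,0,0.3,-0.2,11.8,8.8],[0,0,0,0.3,-0.2,11.8,8.8]]]'

```text
clock: 8.93
tool_pos: [0.5576, 0.2775, 0.1293]
eef_rot: [0.967, 0.254, -0.002, 0.001]
contact_force: [0.8, 0.7, 0.6]
opening: 0.996
```

Run:
```python
from h import *
gview("g7",8,700,560); go(.557,.279,.062,-60)
```

```text
side offset px 269.5 266.625 scale 8
t 8.98 pos [0.5587 0.2786 0.131 ] yaw -60.6 z [ 0.    -0.001 -1.   ] F [0.4 0.6 0.9] op 0.996 q [-0.46  0.83 -0.15  1.66  0.18  0.66 -1.75]
row [ 0.001 -0.    -0.01 ] [-0.13 -0.12  6.9 ] rows>=1.7
```

View pics/g7.png

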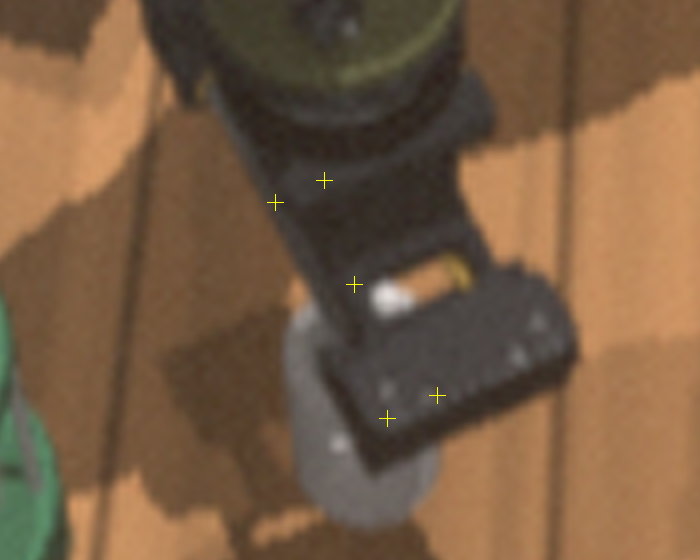

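carry_out --commands '[[[0,0,0,-0.1,-0.1,1.5,8.8],[0,0,0,-0.1,-0.1,3.5,8.8],[0,0,0,-0.1,-0.1,5.5,8.8],[0,0,0,-0.1,-0.1,6.9,8.8],[0,0,0,-0.1,-0.1,6.9,8.8],[0,0,0,-0.1,-0.1,6.9,5],[0,0,0,-0.1,-0.1,6.9,5],[0,0,0,-0.1,-0.1,6.9,5],[0,0,0,-0.1,-0.1,6.9,5],[0,0,0,-0.1,-0.1,6.9,5]]]'

```text
clock: 9.82
tool_pos: [0.5571, 0.2802, 0.0627]
eef_rot: [0.967, 0.255, 0.001, 0.0]
contact_force: [1.3, -2.3, 0.1]
opening: 0.644
```

carry_out --commands '[[[0,0,0,0,0,0,5],[0,0,0,0,0,-1,5],[0,0,0,0,0,-3,5],[0,0,0,0,0,-6,5],[0,0,0,0,0,-10,5],[0,0,0,0,0,-14,5],[0,0,0,0,0,-17.8,5],[0,0,0,0,0,-17.8,5],[0,0,0,0,0,-17.8,5]]]'

```text
clock: 10.57
tool_pos: [0.5569, 0.2814, 0.2425]
eef_rot: [0.967, 0.255, 0.002, -0.001]
contact_force: [0.0, -0.2, -2.6]
opening: 0.605
```

Run:
```python
from h import *
gview("g8",5,700,590); go(*rk(.008,0),.24,-15.4)
```

```text
side offset px 241.8 221.4 scale 5
t 10.62 pos [0.5557 0.2805 0.2402] yaw -60.4 z [ 0.  0. -1.] F [-0.7 -0.8 -2.2] op 0.604 q [-0.44  0.69 -0.17  1.58  0.14  0.88 -1.73]
row [-0.    -0.    -0.786] [-3.540e+00  3.138e+01  1.000e-02] rows>=7.6
```

View pics/g8.png

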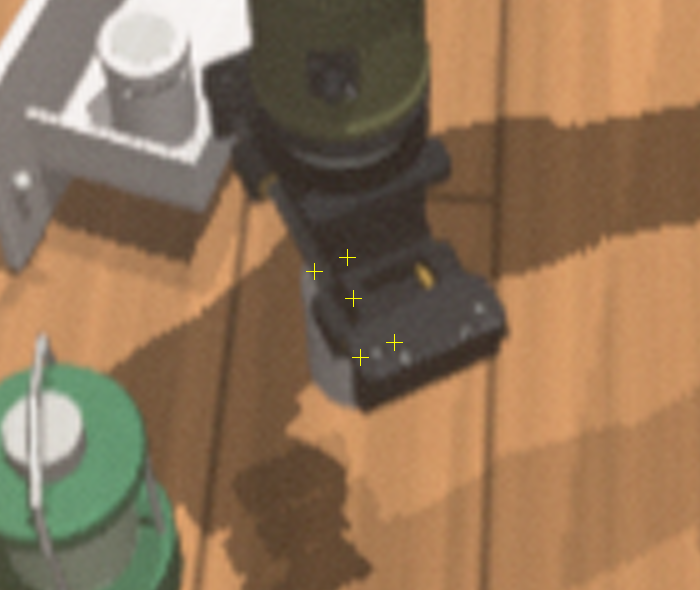

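carry_out --commands '[[[0,0,-0.1,-0.4,3,-1,5],[0,0,-0.2,-0.8,7,-2,5],[0,0,-0.3,-1.2,11,-2,5],[0,0,-0.4,-1.7,15,-2,5],[0,0,-0.5,-2.1,19,-2,5],[0,0,-0.6,-2.6,23,-2,5],[0,0,-0.7,-3,27,-2,5],[0,0,-0.78,-3.5,30,-2,5],[0,0,-0.786,-3.5,31.4,-2,5],[0,0,-0.786,-3.5,31.4,-2,5]]]'

```text
clock: 11.45
tool_pos: [0.6804, -0.0166, 0.2562]
eef_rot: [0.798, 0.603, -0.003, 0.0]
contact_force: [0.5, -0.1, -2.5]
opening: 0.606
```

carry_out --commands '[[[0,0,0,0,0,1,5],[0,0,0,0,0,2,5],[0,0,0,0,0,3,5],[0,0,0,0,0,3,5],[0,0,0,0,0,3,5]]]'

```text
clock: 11.87
tool_pos: [0.6795, -0.0086, 0.2283]
eef_rot: [0.795, 0.607, -0.001, -0.001]
contact_force: [0.1, -0.1, -0.9]
opening: 0.604
```

Run:
```python
from h import *
go(*rk(.008,0),.139,-15.4)
gview("g9",5,700,590)
```

```text
row [-0.003  0.001  0.002] [-0.12  0.09  8.93] rows>=2.1
side offset px 207.8 136.0 scale 5
t 11.92 pos [ 0.6802 -0.0088  0.2293] yaw -15.3 z [-0.001  0.    -1.   ] F [-0.1  0.9 -2.5] op 0.604 q [ 0.15  0.81 -0.41  1.39  0.35  1.02 -0.6 ]
```

View pics/g9.png

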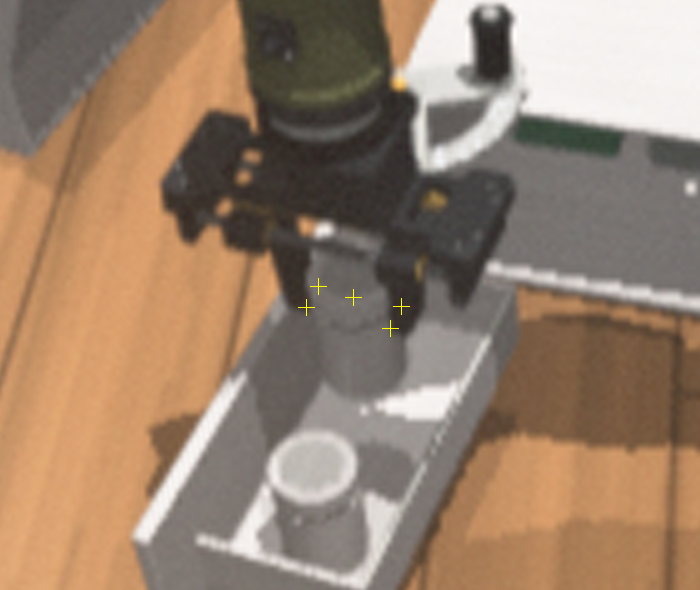

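carry_out --commands '[[[0,0,0,-0.1,0.1,2,5],[0,0,0,-0.1,0.1,4,5],[0,0,0,-0.1,0.1,6,5],[0,0,0,-0.1,0.1,7.5,5],[0,0,0,-0.1,0.1,8.4,5],[0,0,0,-0.1,0.1,8.7,5],[0,0,0,-0.1,0.1,8.9,5],[0,0,0,-0.1,0.1,9,5],[0,0,0,-0.1,0.1,9,5],[0,0,0,-0.1,0.1,9,5]]]'

```text
clock: 12.75
tool_pos: [0.6819, -0.0111, 0.1407]
eef_rot: [0.796, 0.606, 0.001, 0.0]
contact_force: [0.3, 0.4, -1.3]
opening: 0.61
```

carry_out --commands '[[[0,0,0,0,0,0.1,5],[0,0,0,0,0,0.2,5],[0,0,0,0,0,0.2,5],[0,0,0,0,0,0.2,6.4],[0,0,0,0,0,0.2,6.4],[0,0,0,0,0,0.2,6.4]]]'

```text
clock: 13.25
tool_pos: [0.6814, -0.0112, 0.1378]
eef_rot: [0.796, 0.606, 0.0, 0.0]
contact_force: [0.1, 0.2, -0.3]
opening: 0.729
```

carry_out --commands '[[[0,0,0,0,0,-1,6.4],[0,0,0,0,0,-3,6.4],[0,0,0,0,0,-6,6.4],[0,0,0,0,0,-10,6.4],[0,0,0,0,0,-13,8.8],[0,0,0,0,0,-13,8.8],[0,0,0,0,0,-13,8.8]]]'

```text
clock: 13.83
tool_pos: [0.6825, -0.0109, 0.2707]
eef_rot: [0.796, 0.606, 0.002, 0.001]
contact_force: [-1.1, -0.1, -0.1]
opening: 0.931
```

Run:
```python
from h import *
st()
p=r.snapshot("side");crop(p,"s5",220,160,200,240,2.4); go(.4805,.445,.25,-15.4)
```

```text
t 13.83 pos [ 0.6825 -0.0109  0.2707] yaw -15.4 z [ 0.005  0.    -1.   ] F [-1.1 -0.1 -0.1] op 0.931 q [ 0.16  0.77 -0.42  1.34  0.33  1.1  -0.58]
row [ 0.001 -0.    -0.   ] [ 38.65 -31.48   1.82] rows>=12.0
```

View pics/s5.png

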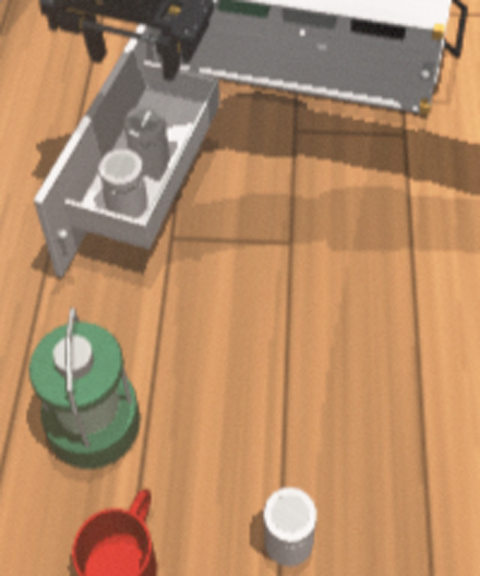

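carry_out --commands '[[[0,0,0.06,3,-2.5,0.2,8.8],[0,0,0.12,6.2,-5,0.4,8.8],[0,0,0.18,9.4,-7.6,0.6,8.8],[0,0,0.24,12.6,-10.2,0.8,8.8],[0,0,0.3,15.8,-12.8,1,8.8],[0,0,0.36,19,-15.4,1.2,8.8],[0,0,0.42,22.2,-18,1.4,8.8],[0,0,0.48,25.4,-20.6,1.6,8.8],[0,0,0.54,28.6,-23.2,1.8,8.8],[0,0,0.6,31.8,-25.8,1.8,8.8]]]'

```text
clock: 14.72
tool_pos: [0.515, 0.3645, 0.2475]
eef_rot: [0.94, 0.342, -0.002, 0.001]
contact_force: [1.1, 1.0, -0.2]
opening: 0.998
```

Run:
```python
from h import *
st(); go(.4805,.445,.25,-50)
```

```text
t 14.72 pos [0.515  0.3645 0.2475] yaw -50.0 z [-0.003 -0.003 -1.   ] F [ 1.1  1.  -0.2] op 0.998 q [-0.57  0.7  -0.22  1.54  0.18  0.93 -1.72]
row [0.    0.005 0.001] [ 2.54 -8.38 -0.27] rows>=2.1
```

carry_out --commands '[[[0,0,0,1,-3.5,0,8.8],[0,0,0,2,-6.5,2,8.8],[0,0,0,2.4,-7.9,5,8.8],[0,0,0,2.4,-7.9,8,8.8],[0,0,0,2.4,-7.9,11,8.8],[0,0,0,2.4,-7.9,11.5,8.8],[0,0,0,2.4,-7.9,11.5,8.8],[0,0,0,2.4,-7.9,11.5,8.8]]]'

```text
clock: 15.38
tool_pos: [0.4847, 0.4395, 0.1349]
eef_rot: [0.939, 0.343, -0.0, 0.0]
contact_force: [-0.2, 0.8, 0.1]
opening: 0.995
```

Run:
```python
from h import *
gview("g10",6,700,560); go(.4805,.446,.062,-50)
```

```text
side offset px 280.5 317.3333333333333 scale 6
t 15.43 pos [0.4853 0.4401 0.136 ] yaw -49.8 z [ 0.001  0.001 -1.   ] F [-0.2 -0.5 -0.4] op 0.999 q [-0.71  0.86 -0.19  1.56  0.21  0.74 -1.86]
row [-0.    -0.002  0.003] [-0.   -0.76  7.4 ] rows>=1.8
```

View pics/g10.png

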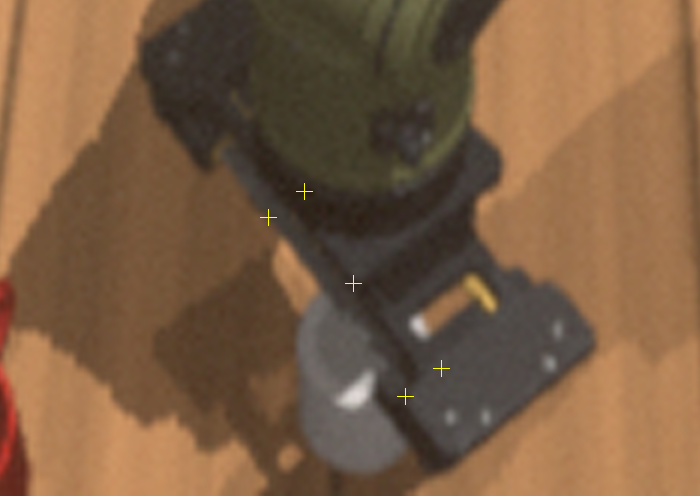

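carry_out --commands '[[[0,0,0,0,-0.7,0.5,8.8],[0,0,0,0,-0.7,2.5,8.8],[0,0,0,0,-0.7,5,8.8],[0,0,0,0,-0.7,7.4,8.8],[0,0,0,0,-0.7,7.4,8.8],[0,0,0,0,-0.7,7.4,5],[0,0,0,0,-0.7,7.4,5],[0,0,0,0,-0.7,7.4,5],[0,0,0,0,-0.7,7.4,5],[0,0,0,0,-0.7,7.4,5]]]'

```text
clock: 16.27
tool_pos: [0.4809, 0.4453, 0.0621]
eef_rot: [0.939, 0.344, 0.001, -0.0]
contact_force: [1.2, -1.6, 0.7]
opening: 0.644
```

carry_out --commands '[[[0,0,0,0,0,0,5],[0,0,0,0,0,-1,5],[0,0,0,0,0,-3,5],[0,0,0,0,0,-6,5],[0,0,0,0,0,-10,5],[0,0,0,0,0,-14,5],[0,0,0,0,0,-18,5],[0,0,0,0,0,-20,5],[0,0,0,0,0,-20,5]]]'

```text
clock: 17.02
tool_pos: [0.4815, 0.4476, 0.267]
eef_rot: [0.939, 0.344, 0.005, -0.003]
contact_force: [0.3, 1.0, -1.6]
opening: 0.607
```

Run:
```python
from h import *
gview("g11",5,700,590);  go(*rk(.008,.08),.26,-15.4)
```

```text
side offset px 271.2 285.4 scale 5
t 17.07 pos [0.4804 0.4463 0.2635] yaw -49.8 z [ 0.003  0.004 -1.   ] F [-0.5 -0.3 -3.2] op 0.606 q [-0.7   0.71 -0.22  1.45  0.17  0.99 -1.83]
row [ 0.001 -0.005 -0.6  ] [-20.84  52.22   0.19] rows>=13.5
```

View pics/g11.png

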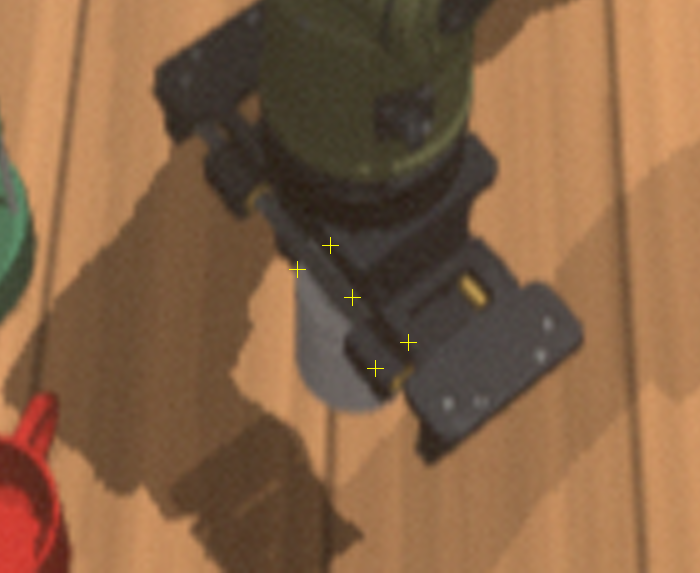

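carry_out --commands '[[[0,0,-0.05,-1.3,3.3,0,5],[0,0,-0.1,-2.7,6.8,0,5],[0,0,-0.15,-4.1,10.4,0,5],[0,0,-0.2,-5.5,14,0,5],[0,0,-0.25,-6.9,17.5,0,5],[0,0,-0.3,-8.3,21,0,5],[0,0,-0.35,-9.7,24.5,0,5],[0,0,-0.4,-11.1,28,0,5],[0,0,-0.45,-12.5,31.5,0,5],[0,0,-0.5,-13.9,35,0,5]]]'

```text
clock: 17.9
tool_pos: [0.5982, 0.086, 0.2582]
eef_rot: [0.824, 0.567, -0.002, -0.001]
contact_force: [0.3, -0.0, -2.1]
opening: 0.606
```

Run:
```python
from h import *
st();  go(*rk(.008,.08),.26,-15.4)
```

```text
t 17.90 pos [0.5982 0.086  0.2582] yaw -21.0 z [-0.005 -0.001 -1.   ] F [ 0.3 -0.  -2.1] op 0.606 q [ 0.01  0.67 -0.4   1.61  0.3   0.93 -0.86]
row [-0.005  0.002 -0.097] [-14.    11.81  -0.19] rows>=4.4
```

carry_out --commands '[[[0,0,-0.05,-3,2.6,0,5],[0,0,-0.1,-6,5.2,0,5],[0,0,-0.1,-9,7.7,0,5],[0,0,-0.1,-12,10.2,0,5],[0,0,-0.1,-13,11,0,5],[0,0,-0.1,-13,11,1,5],[0,0,-0.1,-13,11,2,5],[0,0,-0.1,-13,11,2,5],[0,0,-0.1,-13,11,2,5]]]'

```text
clock: 18.65
tool_pos: [0.6538, -0.0702, 0.2388]
eef_rot: [0.794, 0.607, -0.001, -0.002]
contact_force: [0.5, -0.6, -1.5]
opening: 0.607
```

Run:
```python
from h import *
gview("g12",5,700,590);  go(*rk(.008,.08),.139,-15.4)
```

```text
side offset px 218.6 118.8 scale 5
t 18.70 pos [ 0.6546 -0.0703  0.2398] yaw -15.2 z [-0.002  0.001 -1.   ] F [ 0.3 -0.8 -2.3] op 0.609 q [ 0.26  0.77 -0.43  1.45  0.35  1.   -0.52]
row [-0.002 -0.001  0.003] [-1.52  0.84 10.08] rows>=2.5
```

View pics/g12.png

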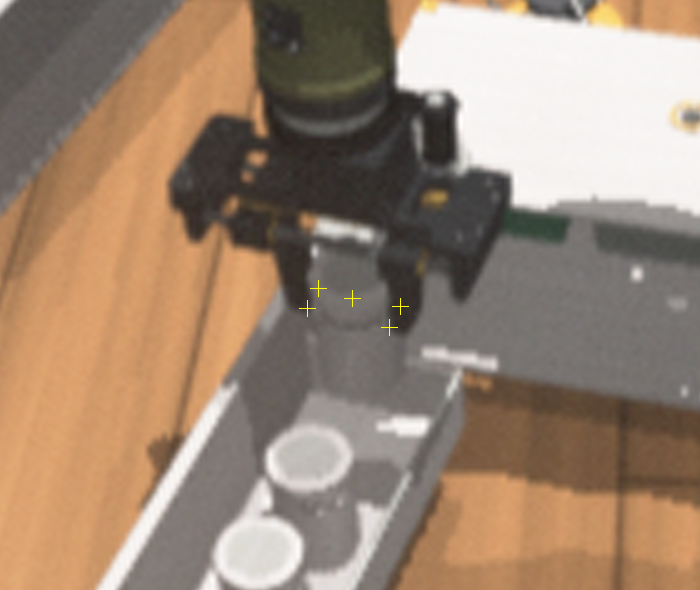

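carry_out --commands '[[[0,0,0,-0.8,0.4,0,5],[0,0,0,-1.5,0.8,1,5],[0,0,0,-1.5,0.8,3,5],[0,0,0,-1.5,0.8,5,5],[0,0,0,-1.5,0.8,7,5],[0,0,0,-1.5,0.8,8.5,5],[0,0,0,-1.5,0.8,9.5,5],[0,0,0,-1.5,0.8,10,5],[0,0,0,-1.5,0.8,10,5],[0,0,0,-1.5,0.8,10,5]]]'

```text
clock: 19.53
tool_pos: [0.6597, -0.0897, 0.1412]
eef_rot: [0.796, 0.606, 0.0, 0.0]
contact_force: [0.5, 0.7, -1.8]
opening: 0.604
```

carry_out --commands '[[[0,0,0,0,0,0.1,5],[0,0,0,0,0,0.2,5],[0,0,0,0,0,0.2,5]]]'

```text
clock: 19.78
tool_pos: [0.6595, -0.0895, 0.1393]
eef_rot: [0.796, 0.606, 0.0, 0.0]
contact_force: [0.7, 0.5, -2.1]
opening: 0.606
```

carry_out --commands '[[[0,0,0,0,0,0.1,5],[0,0,0,0,0,0.1,6.4],[0,0,0,0,0,0.1,6.4],[0,0,0,0,0,0.1,6.4],[0,0,0,0,0,-1,6.4],[0,0,0,0,0,-3,6.4],[0,0,0,0,0,-7,6.4],[0,0,0,0,0,-11,6.4],[0,0,0,0,0,-15,6.4],[0,0,0,0,0,-16,6.4]]]'

```text
clock: 20.62
tool_pos: [0.6625, -0.0888, 0.3073]
eef_rot: [0.796, 0.606, 0.005, 0.004]
contact_force: [1.1, -0.1, -0.1]
opening: 0.728
```

carry_out --commands '[[[0,0,0,0,-3,0,5],[0,0,0,0,-6,0,5],[0,0,0,0,-10,0,5],[0,0,0,0,-14,0,5],[0,0,0,0,-18,0,5],[0,0,0,0,-20,0,5],[0,0,0,0,-20,0,5]]]'

```text
clock: 21.2
tool_pos: [0.4615, -0.0353, 0.2995]
eef_rot: [0.795, 0.607, -0.002, -0.0]
contact_force: [-0.4, 0.4, 1.1]
opening: 0.567
```

Run:
```python
from h import *
st()
p=r.snapshot("side");crop(p,"s6",220,100,200,200,3); crop(r.snapshot("top"),"t6",160,130,270,170,2.9)
```

```text
t 21.20 pos [ 0.4615 -0.0353  0.2995] yaw -15.2 z [-0.003 -0.002 -1.   ] F [-0.4  0.4  1.1] op 0.567 q [ 0.31  0.43 -0.49  1.95  0.28  0.82 -0.6 ]
```

View pics/s6.png

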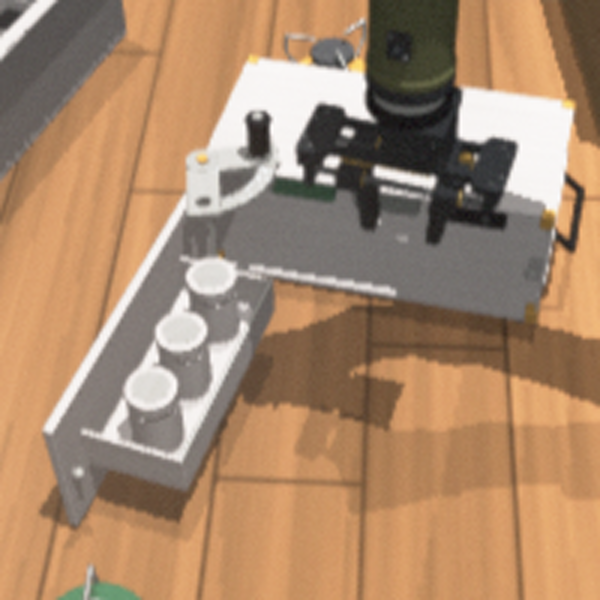

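View pics/t6.png

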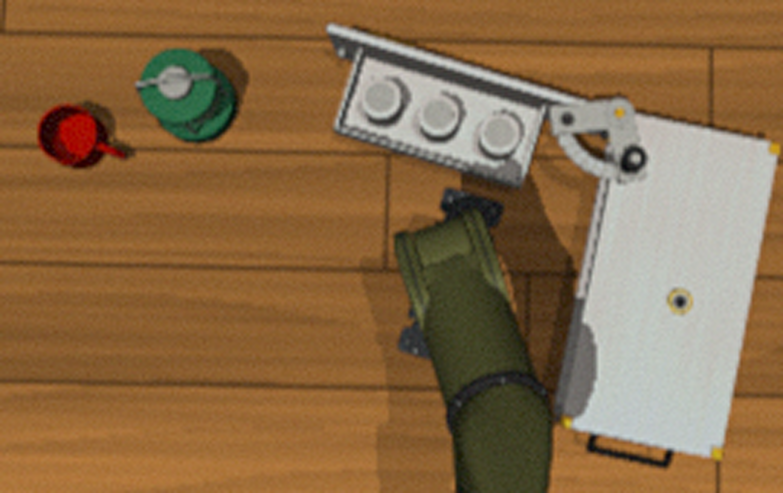

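Run:
```python
from h import *
p=r.snapshot("side")
for u,v in((213,275),(181,333),(151,388)):
    h=hit(p,220+u/3,100+v/3,.160)[:2]+[.002,0]-Hh; print("rack x,y",(h@dx-.056).round(4),(h@dy+.22).round(4))
st(); go(.618,-.2465,.30,-15.2)
```

```text
rack x,y 0.01 0.0808
rack x,y 0.0088 -0.0043
rack x,y 0.008 -0.079
t 21.35 pos [ 0.4676 -0.0364  0.2995] yaw -15.4 z [ 0.003 -0.    -1.   ] F [0.2 0.3 0.3] op 0.571 q [ 0.31  0.44 -0.49  1.94  0.28  0.82 -0.6 ]
row [ 0.003 -0.    -0.004] [-1.625e+01  2.009e+01 -1.000e-02] rows>=6.2
```

carry_out --commands '[[[0,0,0,-2.3,2.8,0,5.5],[0,0,0,-4.7,5.8,0,5.5],[0,0,0,-7,8.7,0,5.5],[0,0,0,-9.4,11.6,0,5.5],[0,0,0,-11.7,14.5,0,5.5],[0,0,0,-14,17.3,0,5.5],[0,0,0,-16.2,20.1,0,5.5],[0,0,0,-16.2,20.1,0,5.5],[0,0,0,-16.2,20.1,0,5.5],[0,0,0,-16.2,20.1,0,5.5]]]'

```text
clock: 22.18
tool_pos: [0.6175, -0.2455, 0.298]
eef_rot: [0.796, 0.606, 0.0, -0.001]
contact_force: [-0.3, 0.2, -0.1]
opening: 0.622
```

Run:
```python
from h import *
gview("g13",8,700,560,np.array([[.618,-.2465,.245],[.618,-.2465,.19]]));  go(.618,-.2465,.205,-15.4)
```

```text
side offset px 261.0 91.0 scale 8
t 22.23 pos [ 0.6173 -0.2447  0.2985] yaw -15.3 z [-0.     0.001 -1.   ] F [0.5 0.4 0. ] op 0.627 q [ 0.53  0.72 -0.45  1.36  0.32  1.13 -0.22]
row [-0.    -0.001  0.001] [-0.16  0.12  9.35] rows>=2.2
```

View pics/g13.png

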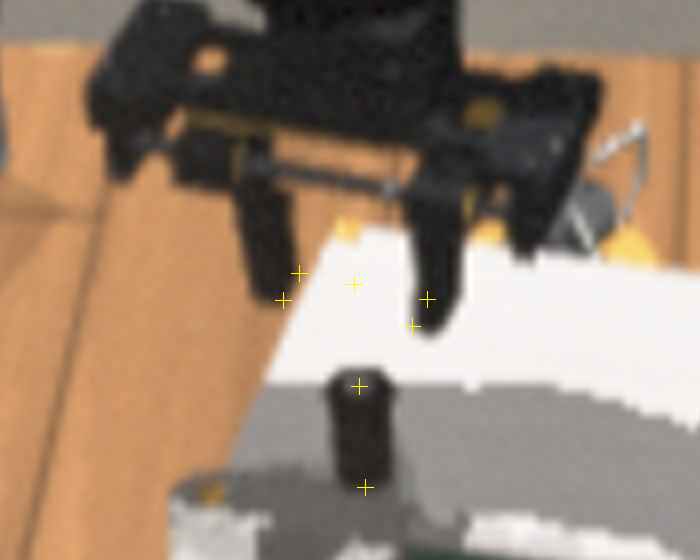

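carry_out --commands '[[[0,0,0,-0.1,0.1,2,5.5],[0,0,0,-0.1,0.1,4,5.5],[0,0,0,-0.1,0.1,6,5.5],[0,0,0,-0.1,0.1,8,5.5],[0,0,0,-0.1,0.1,9.3,5.5],[0,0,0,-0.1,0.1,9.3,5.5],[0,0,0,-0.1,0.1,9.3,5.5],[0,0,0,-0.1,0.1,9.3,5.5]]]'

```text
clock: 22.9
tool_pos: [0.6185, -0.2465, 0.2071]
eef_rot: [0.795, 0.606, 0.001, 0.001]
contact_force: [0.9, 0.1, 0.7]
opening: 0.625
```

Run:
```python
from h import *
gview("g14",8,700,560)
```

```text
side offset px 262.0 112.5 scale 8
t 22.95 pos [ 0.6187 -0.2467  0.2074] yaw -15.4 z [ 0.003 -0.    -1.   ] F [0.8 0.  0.2] op 0.625 q [ 0.52  0.81 -0.42  1.46  0.37  0.94 -0.27]
```

View pics/g14.png

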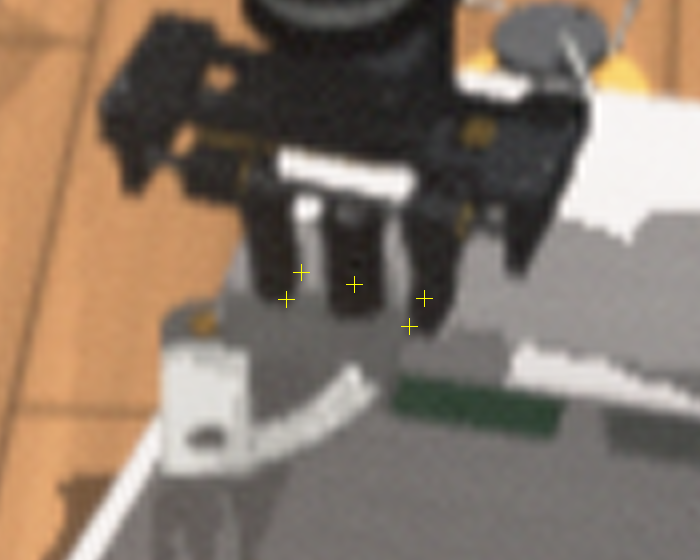

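carry_out --commands '[[[0,0,0,0,0,0,3.5],[0,0,0,0,0,0,2.8],[0,0,0,0,0,0,2],[0,0,0,0,0,0,2],[0,0,0,0,0,0,2],[0,0,0,0,0,0,2],[0,0,0,0,0,0,2],[0,0,0,0,0,0,2],[0,0,0,0,0,0,2],[0,0,0,0,0,0,2]]]' --force 50

```text
clock: 23.78
tool_pos: [0.6186, -0.2473, 0.2063]
eef_rot: [0.796, 0.606, 0.001, 0.001]
contact_force: [3.4, -1.1, 4.5]
opening: 0.301
```

Run:
```python
from h import *
st()
```

```text
t 23.78 pos [ 0.6186 -0.2473  0.2063] yaw -15.4 z [ 0.002 -0.001 -1.   ] F [ 3.4 -1.1  4.5] op 0.301 q [ 0.52  0.81 -0.42  1.46  0.37  0.94 -0.27]
```

carry_out --commands '[[[0,0,0,0,0,-0.2,2],[0,0,0,0,0,-0.4,2],[0,0,0,0,0,-0.7,2],[0,0,0,0,0,-1,2],[0,0,0,0,0,-1.5,2],[0,0,0,0,0,-2,2],[0,0,0,0,0,-3,2],[0,0,0,0,0,-4,2],[0,0,0,0,0,-4,2],[0,0,0,0,0,-4,2]]]'

```text
clock: 24.62
tool_pos: [0.6171, -0.2469, 0.2466]
eef_rot: [0.796, 0.606, -0.0, -0.0]
contact_force: [0.6, 0.2, -1.3]
opening: 0.297
```

Run:
```python
from h import *
gview("g15",8,700,560)
```

```text
side offset px 261.875 103.25 scale 8
t 24.67 pos [ 0.6169 -0.247   0.2459] yaw -15.4 z [-0.002 -0.    -1.   ] F [-0.  -0.  -1.4] op 0.294 q [ 0.53  0.77 -0.43  1.43  0.35  1.02 -0.25]
```

View pics/g15.png

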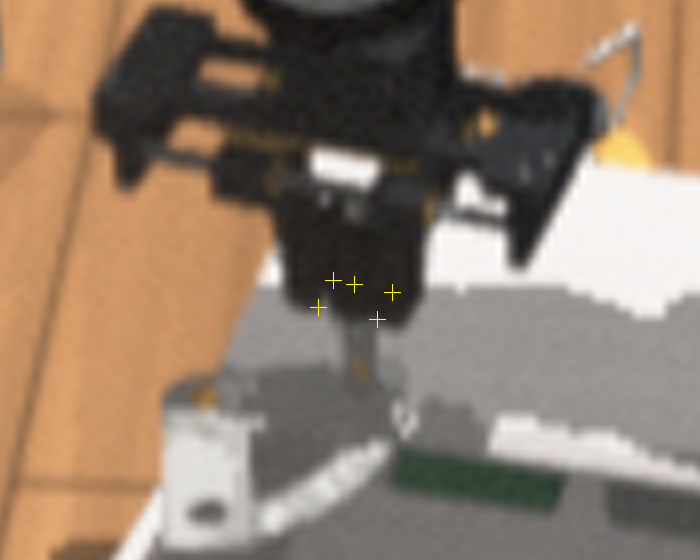

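Run:
```python
from h import *
go(.45,-.3132,.30,-15.4)
```

```text
row [-0.002  0.    -0.   ] [-10.82 -14.33  -5.38] rows>=4.5
```

carry_out --commands '[[[0,0,0,0,0,-1.5,2],[0,0,0,0,0,-3.5,2],[0,0,0,0,0,-5.4,2],[0,0,0,0,0,-5.4,2],[0,0,0,0,0,-5.4,2]]]'

```text
clock: 25.08
tool_pos: [0.6176, -0.247, 0.2998]
eef_rot: [0.796, 0.606, 0.0, 0.0]
contact_force: [-0.9, 0.1, -1.4]
opening: 0.296
```

Run:
```python
from h import *
st();go(.45,-.3132,.30,-15.4)
```

```text
t 25.08 pos [ 0.6176 -0.247   0.2998] yaw -15.4 z [ 0. -0. -1.] F [-0.9  0.1 -1.4] op 0.296 q [ 0.53  0.72 -0.45  1.36  0.32  1.14 -0.22]
row [ 0.  0. -0.] [-10.84 -14.4   -0.02] rows>=4.3
```

carry_out --commands '[[[0,0,0,-1.5,-2,0,2],[0,0,0,-3.6,-4.8,0,2],[0,0,0,-5.8,-7.7,0,2],[0,0,0,-8,-10.6,0,2],[0,0,0,-10,-13.3,0,2],[0,0,0,-10.8,-14.4,0,2],[0,0,0,-10.8,-14.4,1.5,2],[0,0,0,-10.8,-14.4,3.5,2],[0,0,0,-10.8,-14.4,3.5,2],[0,0,0,-10.8,-14.4,3.5,2]]]'

```text
clock: 25.92
tool_pos: [0.4493, -0.3121, 0.2632]
eef_rot: [0.795, 0.606, -0.001, -0.002]
contact_force: [-0.5, 1.3, -1.7]
opening: 0.295
```

Run:
```python
from h import *
s=r.get_state()["tool_pos"]
gview("g16",8,700,560,np.array([[.45,-.3132,.18],[s[0],s[1],s[2]+.0097-.072]]),("side",));go(.45,-.3132,.24,-15.4)
```

```text
side offset px 313.625 88.0 scale 8
t 25.97 pos [ 0.4503 -0.3124  0.2642] yaw -15.4 z [-0.001  0.001 -1.   ] F [-0.3  0.5 -0.9] op 0.298 q [ 0.81  0.59 -0.47  1.77  0.34  0.86 -0.08]
row [-0.001 -0.001  0.001] [-0.09 -0.    2.42] rows>=0.6
```

View pics/g16.png

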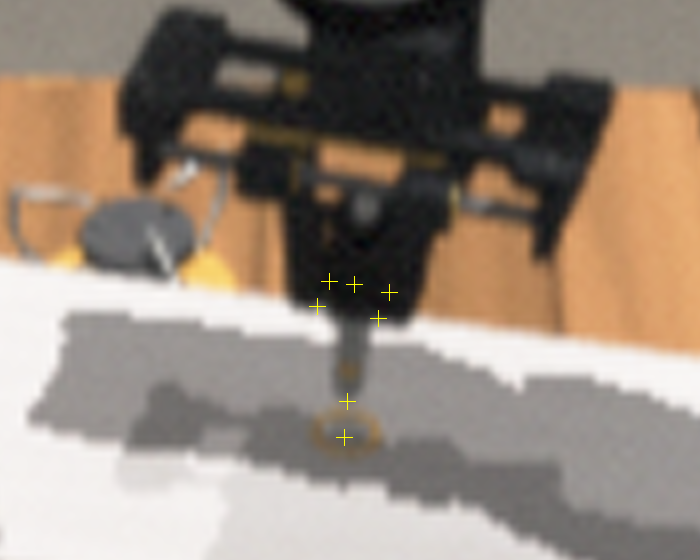

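carry_out --commands '[[[0,0,0,0,0,0.8,2],[0,0,0,0,0,1.6,2],[0,0,0,0,0,2.2,2],[0,0,0,0,0,2.8,2],[0,0,0,0,0,2.8,2],[0,0,0,0,0,2.8,2]]]'

```text
clock: 26.47
tool_pos: [0.4501, -0.3128, 0.2363]
eef_rot: [0.795, 0.606, -0.0, -0.0]
contact_force: [-1.3, -0.2, -1.3]
opening: 0.297
```

carry_out --commands '[[[0,0,0,0,0,0.6,2],[0,0,0,0,0,1.2,2],[0,0,0,0,0,1.8,2],[0,0,0,0,0,2.4,2],[0,0,0,0,0,3,2],[0,0,0,0,0,3,2],[0,0,0,0,0,3,2]]]'

```text
clock: 27.05
tool_pos: [0.4498, -0.3128, 0.206]
eef_rot: [0.796, 0.606, -0.0, -0.001]
contact_force: [-1.7, 0.7, -2.9]
opening: 0.296
```

carry_out --commands '[[[0,0,0,0,0,0.3,2],[0,0,0,0,0,0.6,2],[0,0,0,0,0,0.6,2],[0,0,0,0,0,0.6,2]]]'

```text
clock: 27.38
tool_pos: [0.45, -0.3128, 0.2005]
eef_rot: [0.796, 0.606, -0.0, -0.0]
contact_force: [-2.1, 0.6, -3.3]
opening: 0.298
```

carry_out --commands '[[[0,0,0,0,0,0.1,2],[0,0,0,0,0,0.1,3.5],[0,0,0,0,0,0.1,5.5],[0,0,0,0,0,0.1,5.5],[0,0,0,0,0,0.1,5.5],[0,0,0,0,0,-1,5.5],[0,0,0,0,0,-4,5.5],[0,0,0,0,0,-7,5.5],[0,0,0,0,0,-10,5.5],[0,0,0,0,0,-10,5.5]]]'

```text
clock: 28.22
tool_pos: [0.4539, -0.3141, 0.3066]
eef_rot: [0.796, 0.606, 0.003, 0.006]
contact_force: [0.9, -1.1, -0.0]
opening: 0.625
```

Run:
```python
from h import *
gview("g17",5,700,590)
P=Hh+(-.006-.05)*dx-.22*dy; print(P); go(P[0],P[1],.30,-105.4)
```

```text
side offset px 286.6 52.8 scale 5
t 28.27 pos [ 0.4526 -0.3138  0.304 ] yaw -15.4 z [ 0.007 -0.004 -1.   ] F [0.5 0.5 0.8] op 0.626 q [ 0.82  0.55 -0.49  1.72  0.31  0.95 -0.05]
[ 0.79541169 -0.04177015]
row [ 0.008 -0.005  1.57 ] [35.34 25.81  0.54] rows>=12.6
```

View pics/g17.png

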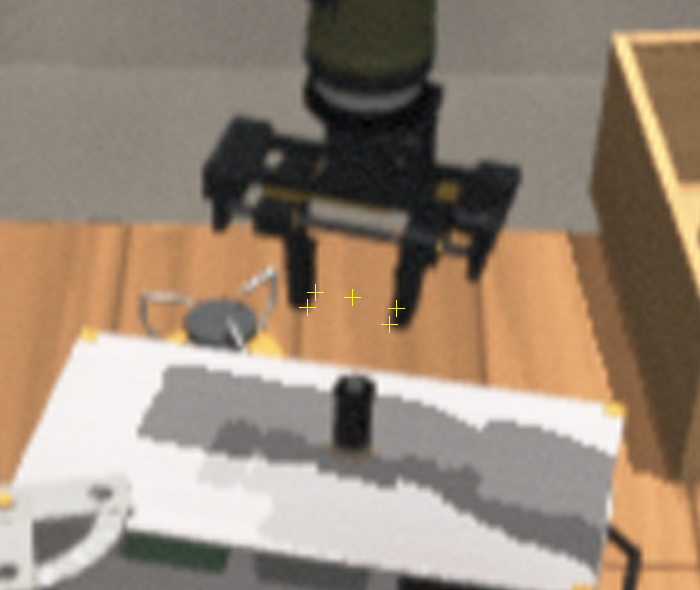

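carry_out --commands '[[[0,0,0.1,2.5,1.8,0,0],[0,0,0.2,5.2,3.8,0,0],[0,0,0.32,8,5.8,0,0],[0,0,0.44,10.8,7.8,0,0],[0,0,0.56,13.6,9.9,0,0],[0,0,0.68,16.4,12,0,0],[0,0,0.8,19.2,14,0,0],[0,0,0.92,22,16,0,0],[0,0,1.04,24.8,18.1,0,0],[0,0,1.16,27.6,20.2,0,0]]]' --force 10

```text
clock: 29.1
tool_pos: [0.7191, -0.0991, 0.2994]
eef_rot: [0.998, 0.068, -0.001, 0.0]
contact_force: [0.5, -0.6, -0.7]
opening: 0.002
```

Run:
```python
from h import *
P=Hh+(-.006-.05)*dx-.22*dy; st(); go(P[0],P[1],.30,-105.4)
```

```text
t 29.10 pos [ 0.7191 -0.0991  0.2994] yaw -82.2 z [-0.001 -0.001 -1.   ] F [ 0.5 -0.6 -0.7] op 0.002 q [ 0.12  0.8  -0.11  1.14  0.09  1.21 -1.42]
row [0.001 0.001 0.405] [ 8.34 -4.65 -0.07] rows>=3.2
```

carry_out --commands '[[[0,0,0.1,2.5,-1.3,0,0],[0,0,0.2,4.8,-2.5,0,0],[0,0,0.3,6.5,-3.5,0,0],[0,0,0.4,7.8,-4.3,0,0],[0,0,0.4,7.8,-4.3,0,0],[0,0,0.4,7.8,-4.3,0,0],[0,0,0.4,7.8,-4.3,0,0]]]'

```text
clock: 29.68
tool_pos: [0.7887, -0.0482, 0.2999]
eef_rot: [0.992, -0.128, -0.001, 0.001]
contact_force: [-0.3, -0.4, 0.7]
opening: 0.005
```

Run:
```python
from h import *
P=Hh+(-.006-.04)*dx-.22*dy; st(); go(P[0],P[1],.15,-105.4)
```

```text
t 29.68 pos [ 0.7887 -0.0482  0.2999] yaw -104.7 z [-0.002 -0.001 -1.   ] F [-0.3 -0.4  0.7] op 0.005 q [ 0.    0.93 -0.    0.84  0.01  1.38 -1.83]
row [0.002 0.001 0.012] [-0.5  -0.83 14.99] rows>=3.6
```

carry_out --commands '[[[0,0,0.01,0,-0.8,2,0],[0,0,0.01,0,-0.8,4,0],[0,0,0.01,0,-0.8,7,0],[0,0,0.01,0,-0.8,10,0],[0,0,0.01,0,-0.8,13,0],[0,0,0.01,0,-0.8,15,0],[0,0,0.01,0,-0.8,15,0],[0,0,0.01,0,-0.8,15,0]]]'

```text
clock: 30.35
tool_pos: [0.7904, -0.0407, 0.1503]
eef_rot: [0.991, -0.134, -0.001, 0.0]
contact_force: [-0.0, 0.2, -0.0]
opening: 0.007
```

Run:
```python
from h import *
gview("g18",5,790,590)
t=np.array(r.get_state()["tool_pos"])[:2]-Hh; print("door frame",t@dx,t@dy)
```

```text
side offset px 167.4 144.2 scale 5
t 30.40 pos [ 0.7919 -0.0405  0.1523] yaw -105.4 z [ 0.002 -0.001 -1.   ] F [-0.5 -0.1  0.8] op 0.005 q [-0.    1.04 -0.01  1.02  0.01  1.08 -1.85]
door frame -0.05226385857838172 -0.2202826658478838
```

View pics/g18.png

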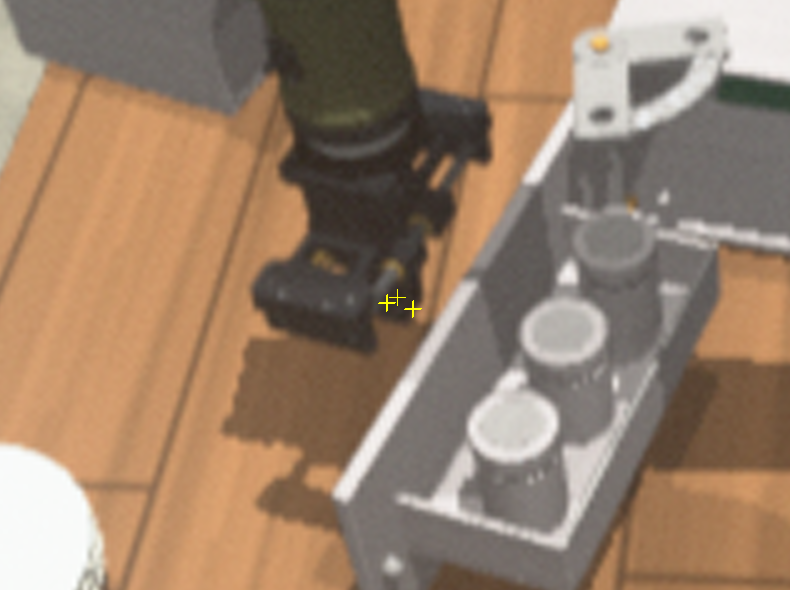

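```bash
cat >> h.py <<'E'
def dpose(phi,d,rad=.22,z=.15,psi0=169.8):
    psi=np.radians(psi0)-phi; u=np.array([np.cos(psi),np.sin(psi)]); n=np.array([np.sin(psi),-np.cos(psi)])
    P=Hh+rad*u+d*n; a=psi-np.pi; Y=np.array([np.cos(a),np.sin(a),0]); Z=np.array([0,0,-1.])
    return np.r_[P,z],R.from_matrix(np.array([np.cross(Y,Z),Y,Z]).T)
def arc(phis,d,**k):
    s=r.get_state(); Rt=R.from_quat(s["eef_rot"]); t=np.array(s["tool_pos"])
    for f,dd in zip(phis,np.broadcast_to(d,len(phis))):
        P,Rg=dpose(f,dd,**k); w=(Rt.inv()*Rg).as_rotvec(); print([float(x) for x in np.r_[w.round(2),(Rt.inv().apply(P-t)*100).round(2)]])
E
python3 - <<'E'
from h import *
arc([1.66]*3+[1.66,1.65,1.64,1.62,1.60],[.04,.03,.022,.017,.015,.015,.015,.015])
E
```

```text
[0.0, -0.0, -0.0, -1.26, 0.02, 0.23]
[0.0, -0.0, -0.0, -2.26, 0.02, 0.23]
[0.0, -0.0, -0.0, -3.06, 0.02, 0.23]
[0.0, -0.0, -0.0, -3.56, 0.03, 0.22]
[0.0, -0.0, -0.01, -3.98, 0.01, 0.22]
[0.0, -0.0, -0.02, -4.2, 0.0, 0.22]
[0.0, -0.0, -0.04, -4.64, -0.02, 0.22]
[0.0, -0.0, -0.06, -5.08, -0.02, 0.22]
```

carry_out --commands '[[[0,0,0,-1,0,0.1,0],[0,0,0,-2,0,0.2,0],[0,0,0,-2.8,0,0.2,0],[0,0,0,-3.3,0,0.2,0],[0,0,0,-3.7,0,0.2,0],[0,0,-0.01,-4,0,0.2,0],[0,0,-0.02,-4.2,0,0.2,0],[0,0,-0.03,-4.4,0,0.2,0],[0,0,-0.04,-4.6,0,0.2,0],[0,0,-0.06,-5,0,0.2,0]]]'

```text
clock: 31.23
tool_pos: [0.744, -0.0261, 0.1489]
eef_rot: [0.995, -0.103, 0.001, 0.0]
contact_force: [1.1, -0.4, 0.2]
opening: 0.006
```

Run:
```python
from h import *
st();gview("g19",5,790,590)
arc(1.6-.025*np.arange(1,11),.015)
```

```text
t 31.23 pos [ 0.744  -0.0261  0.1489] yaw -101.9 z [ 0.002 -0.    -1.   ] F [ 1.1 -0.4  0.2] op 0.006 q [-0.01  0.96 -0.03  1.23  0.03  0.95 -1.83]
side offset px 181.4 148.4 scale 5
t 31.28 pos [ 0.7427 -0.0257  0.1487] yaw -101.8 z [-0.  0. -1.] F [-0.4  0.3 -0.3] op 0.009 q [-0.01  0.96 -0.03  1.23  0.03  0.95 -1.83]
[-0.0, 0.0, -0.02, -0.5, 0.07, -0.13]
[-0.0, 0.0, -0.05, -1.06, 0.05, -0.13]
[-0.0, 0.0, -0.07, -1.61, 0.05, -0.13]
[-0.0, 0.0, -0.1, -2.16, 0.06, -0.13]
[-0.0, 0.0, -0.12, -2.71, 0.08, -0.13]
[-0.0, 0.0, -0.15, -3.26, 0.12, -0.13]
[-0.0, 0.0, -0.17, -3.81, 0.17, -0.13]
[-0.0, 0.0, -0.2, -4.35, 0.24, -0.13]
[-0.0, 0.0, -0.22, -4.9, 0.31, -0.13]
[-0.0, 0.0, -0.25, -5.44, 0.41, -0.12]
```

View pics/g19.png

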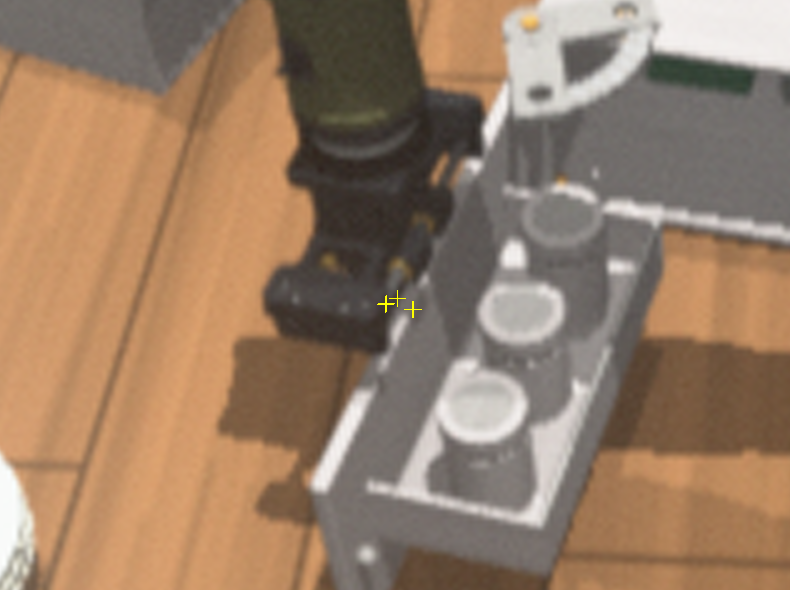

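carry_out --commands '[[[0,0,-0.02,-0.5,0,-0.1,0],[0,0,-0.05,-1.1,0,-0.1,0],[0,0,-0.07,-1.6,0,-0.1,0],[0,0,-0.1,-2.2,0.1,-0.1,0],[0,0,-0.12,-2.7,0.1,-0.1,0],[0,0,-0.15,-3.3,0.1,-0.1,0],[0,0,-0.17,-3.8,0.2,-0.1,0],[0,0,-0.2,-4.35,0.2,-0.1,0],[0,0,-0.22,-4.9,0.3,-0.1,0],[0,0,-0.25,-5.4,0.4,-0.1,0]]]'

```text
clock: 32.12
tool_pos: [0.689, -0.0186, 0.1498]
eef_rot: [1.0, 0.022, -0.0, -0.0]
contact_force: [-0.0, 0.3, -0.6]
opening: 0.001
```

Run:
```python
from h import *
st()
arc(1.35-.03*np.arange(1,11),.015)
```

```text
t 32.12 pos [ 0.689  -0.0186  0.1498] yaw -87.5 z [-0.  0. -1.] F [-0.   0.3 -0.6] op 0.001 q [ 0.01  0.89 -0.1   1.44  0.1   0.83 -1.65]
[-0.0, 0.0, -0.03, -0.7, -0.04, -0.02]
[-0.0, 0.0, -0.06, -1.37, -0.06, -0.02]
[-0.0, 0.0, -0.09, -2.03, -0.05, -0.02]
[-0.0, 0.0, -0.12, -2.69, -0.03, -0.02]
[-0.0, 0.0, -0.15, -3.35, 0.01, -0.02]
[-0.0, 0.0, -0.18, -4.01, 0.08, -0.02]
[-0.0, 0.0, -0.21, -4.66, 0.16, -0.02]
[-0.0, 0.0, -0.24, -5.32, 0.26, -0.02]
[-0.0, 0.0, -0.27, -5.97, 0.38, -0.02]
[-0.0, 0.0, -0.3, -6.61, 0.52, -0.02]
```

carry_out --commands '[[[0,0,-0.03,-0.7,0,0,0],[0,0,-0.06,-1.4,0,0,0],[0,0,-0.09,-2,0,0,0],[0,0,-0.12,-2.7,0,0,0],[0,0,-0.15,-3.35,0,0,0],[0,0,-0.18,-4,0.1,0,0],[0,0,-0.21,-4.65,0.2,0,0],[0,0,-0.24,-5.3,0.3,0,0],[0,0,-0.27,-6,0.4,0,0],[0,0,-0.3,-6.6,0.5,0,0]]]'

```text
clock: 32.95
tool_pos: [0.623, -0.027, 0.1497]
eef_rot: [0.985, 0.171, -0.0, 0.0]
contact_force: [-0.0, 0.5, -0.4]
opening: 0.005
```

Run:
```python
from h import *
st();gview("g20",5,790,590)
arc(1.05-.03*np.arange(1,11),.015)
```

```text
t 32.95 pos [ 0.623  -0.027   0.1497] yaw -70.3 z [-0.    -0.001 -1.   ] F [-0.   0.5 -0.4] op 0.005 q [ 0.07  0.81 -0.18  1.65  0.2   0.7  -1.44]
side offset px 220.0 149.4 scale 5
t 33.00 pos [ 0.6217 -0.0276  0.1496] yaw -70.2 z [-0.002 -0.001 -1.   ] F [-0.5 -0.4 -0.6] op 0.002 q [ 0.07  0.81 -0.18  1.66  0.2   0.7  -1.44]
[0.0, 0.0, -0.03, -0.49, -0.07, -0.04]
[0.0, 0.0, -0.06, -1.15, -0.09, -0.04]
[0.0, 0.0, -0.09, -1.81, -0.08, -0.04]
[0.0, 0.0, -0.12, -2.48, -0.06, -0.03]
[0.0, 0.0, -0.15, -3.14, -0.02, -0.03]
[0.0, 0.0, -0.18, -3.79, 0.05, -0.03]
[-0.0, 0.0, -0.21, -4.45, 0.13, -0.03]
[-0.0, 0.0, -0.24, -5.1, 0.23, -0.03]
[-0.0, 0.0, -0.27, -5.75, 0.35, -0.03]
[-0.0, 0.0, -0.3, -6.4, 0.49, -0.02]
```

View pics/g20.png

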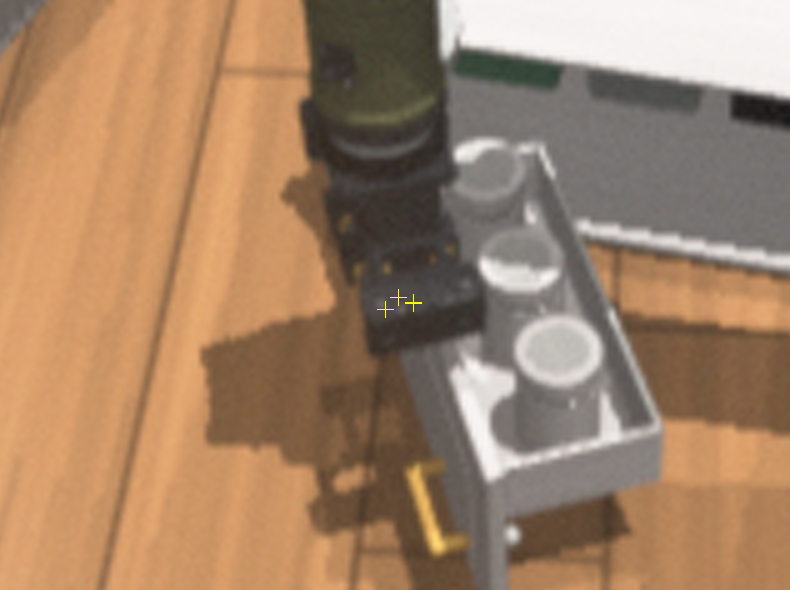

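carry_out --commands '[[[0,0,-0.03,-0.5,0,0,0],[0,0,-0.06,-1.15,0,0,0],[0,0,-0.09,-1.8,0,0,0],[0,0,-0.12,-2.5,0,0,0],[0,0,-0.15,-3.15,0,0,0],[0,0,-0.18,-3.8,0,0,0],[0,0,-0.21,-4.45,0.1,0,0],[0,0,-0.24,-5.1,0.2,0,0],[0,0,-0.27,-5.75,0.3,0,0],[0,0,-0.3,-6.4,0.5,0,0]]]'

```text
clock: 33.83
tool_pos: [0.5646, -0.0525, 0.1497]
eef_rot: [0.948, 0.317, -0.0, -0.0]
contact_force: [0.0, 1.0, 0.2]
opening: 0.005
```

Run:
```python
from h import *
st()
arc(.75-.03*np.arange(1,11),.015)
```

```text
t 33.83 pos [ 0.5646 -0.0525  0.1497] yaw -53.0 z [-0.  0. -1.] F [0.  1.  0.2] op 0.005 q [ 0.16  0.75 -0.26  1.83  0.32  0.6  -1.22]
[-0.0, -0.0, -0.03, -0.86, -0.01, -0.03]
[-0.0, -0.0, -0.06, -1.52, -0.03, -0.03]
[-0.0, -0.0, -0.09, -2.18, -0.03, -0.03]
[-0.0, -0.0, -0.12, -2.84, -0.0, -0.03]
[-0.0, -0.0, -0.15, -3.5, 0.04, -0.03]
[-0.0, -0.0, -0.18, -4.16, 0.1, -0.03]
[-0.0, -0.0, -0.21, -4.82, 0.18, -0.03]
[-0.0, -0.0, -0.24, -5.47, 0.28, -0.03]
[-0.0, -0.0, -0.27, -6.12, 0.41, -0.03]
[-0.0, -0.0, -0.3, -6.77, 0.55, -0.03]
```

carry_out --commands '[[[0,0,-0.03,-0.7,0,0,0],[0,0,-0.06,-1.4,0,0,0],[0,0,-0.09,-2.1,0,0,0],[0,0,-0.12,-2.8,0,0,0],[0,0,-0.15,-3.5,0,0,0],[0,0,-0.18,-4.15,0.1,0,0],[0,0,-0.21,-4.8,0.2,0,0],[0,0,-0.24,-5.5,0.3,0,0],[0,0,-0.27,-6.1,0.4,0,0],[0,0,-0.3,-6.8,0.5,0,0]]]'

```text
clock: 34.67
tool_pos: [0.5137, -0.0978, 0.1498]
eef_rot: [0.89, 0.455, 0.0, 0.0]
contact_force: [1.7, 0.3, 0.1]
opening: 0.008
```

Run:
```python
from h import *
st();gview("g21",5,790,590)
arc(.45-.03*np.arange(1,11),.015)
```

```text
t 34.67 pos [ 0.5137 -0.0978  0.1498] yaw -35.9 z [ 0.001 -0.    -1.   ] F [1.7 0.3 0.1] op 0.008 q [ 0.31  0.72 -0.34  1.96  0.44  0.53 -0.96]
side offset px 256.2 133.8 scale 5
t 34.72 pos [ 0.5122 -0.0995  0.1496] yaw -35.9 z [-0.001 -0.002 -1.   ] F [-1.1 -0.9 -0.1] op -0.001 q [ 0.31  0.72 -0.34  1.96  0.44  0.53 -0.96]
[-0.0, 0.0, -0.03, -0.41, -0.01, -0.04]
[-0.0, 0.0, -0.06, -1.07, -0.03, -0.04]
[-0.0, 0.0, -0.09, -1.73, -0.03, -0.03]
[-0.0, 0.0, -0.12, -2.39, -0.0, -0.03]
[-0.0, 0.0, -0.15, -3.05, 0.04, -0.03]
[-0.0, 0.0, -0.18, -3.71, 0.1, -0.03]
[-0.0, 0.0, -0.21, -4.37, 0.19, -0.03]
[-0.0, 0.0, -0.24, -5.02, 0.29, -0.03]
[-0.0, 0.0, -0.27, -5.67, 0.41, -0.03]
[-0.0, 0.0, -0.3, -6.32, 0.55, -0.02]
```

View pics/g21.png

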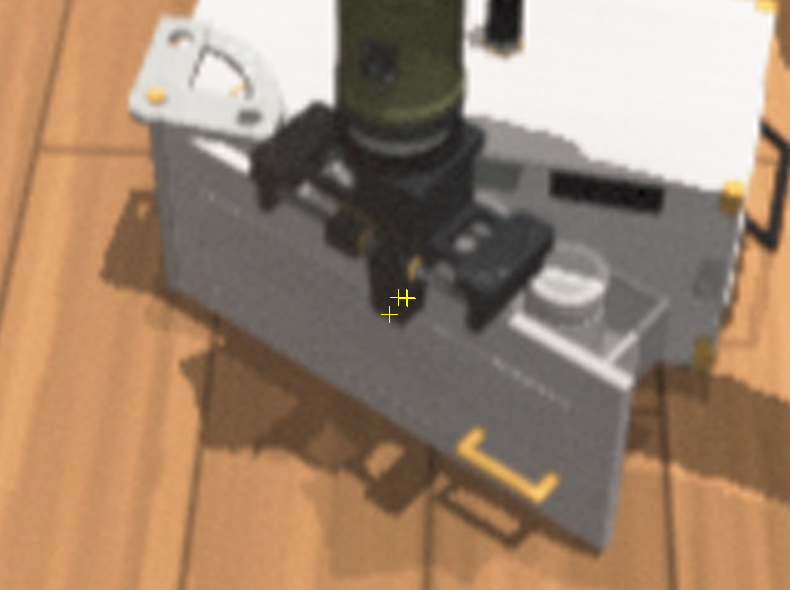

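carry_out --commands '[[[0,0,-0.03,-0.4,0,0,0],[0,0,-0.06,-1.05,0,0,0],[0,0,-0.09,-1.7,0,0,0],[0,0,-0.12,-2.4,0,0,0],[0,0,-0.15,-3.05,0,0,0],[0,0,-0.18,-3.7,0.1,0,0],[0,0,-0.21,-4.35,0.2,0,0],[0,0,-0.24,-5,0.3,0,0],[0,0,-0.27,-5.6,0.4,0,0],[0,0,-0.3,-6.1,0.5,0,0]]]'

```text
clock: 35.55
tool_pos: [0.4814, -0.15, 0.1496]
eef_rot: [0.813, 0.583, -0.0, -0.0]
contact_force: [0.3, 0.7, 1.0]
opening: 0.003
```

Run:
```python
from h import *
st()
arc([.14,.12,.10,.08,.06,.05,.04,.03,.02,.01,0],.015)
```

```text
t 35.55 pos [ 0.4814 -0.15    0.1496] yaw -18.7 z [-0.001 -0.    -1.   ] F [0.3 0.7 1. ] op 0.003 q [ 0.47  0.72 -0.42  2.01  0.56  0.53 -0.68]
[-0.0, 0.0, -0.01, -0.65, -0.06, -0.04]
[-0.0, 0.0, -0.03, -1.09, -0.09, -0.03]
[-0.0, 0.0, -0.05, -1.53, -0.1, -0.03]
[-0.0, 0.0, -0.07, -1.97, -0.1, -0.03]
[-0.0, 0.0, -0.09, -2.41, -0.1, -0.03]
[-0.0, 0.0, -0.1, -2.63, -0.09, -0.03]
[-0.0, 0.0, -0.11, -2.85, -0.09, -0.03]
[-0.0, 0.0, -0.12, -3.07, -0.08, -0.03]
[-0.0, 0.0, -0.13, -3.3, -0.06, -0.03]
[-0.0, 0.0, -0.14, -3.52, -0.05, -0.03]
[-0.0, 0.0, -0.15, -3.73, -0.03, -0.03]
```

carry_out --commands '[[[0,0,-0.01,-0.4,0,0,0],[0,0,-0.02,-0.8,-0.1,0,0],[0,0,-0.04,-1.2,-0.1,0,0],[0,0,-0.06,-1.6,-0.1,0,0],[0,0,-0.08,-2,-0.1,0,0],[0,0,-0.09,-2.3,-0.1,0,0],[0,0,-0.1,-2.5,-0.1,0,0],[0,0,-0.11,-2.7,-0.1,0,0],[0,0,-0.11,-2.7,-0.1,0,0],[0,0,-0.11,-2.7,-0.1,0,0]]]'

```text
clock: 36.38
tool_pos: [0.4723, -0.175, 0.1497]
eef_rot: [0.78, 0.626, -0.0, 0.0]
contact_force: [0.1, -0.3, -0.3]
opening: 0.012
```

Run:
```python
from h import *
st();gview("g22",5,790,590)
arc([.04,.03,.02,.01,0,-.01],.015)
```

```text
t 36.38 pos [ 0.4723 -0.175   0.1497] yaw -12.6 z [ 0. -0. -1.] F [ 0.1 -0.3 -0.3] op 0.012 q [ 0.55  0.72 -0.46  2.01  0.6   0.55 -0.56]
side offset px 269.6 117.2 scale 5
t 36.43 pos [ 0.4724 -0.1749  0.1497] yaw -12.5 z [ 0. -0. -1.] F [-0.9  0.9 -0.2] op 0.002 q [ 0.54  0.72 -0.46  2.01  0.6   0.55 -0.56]
[0.0, 0.0, -0.0, -0.2, -0.05, -0.03]
[0.0, 0.0, -0.01, -0.42, -0.06, -0.03]
[0.0, 0.0, -0.02, -0.64, -0.07, -0.03]
[0.0, 0.0, -0.03, -0.86, -0.08, -0.03]
[0.0, 0.0, -0.04, -1.08, -0.09, -0.03]
[0.0, 0.0, -0.05, -1.3, -0.1, -0.03]
```

View pics/g22.png

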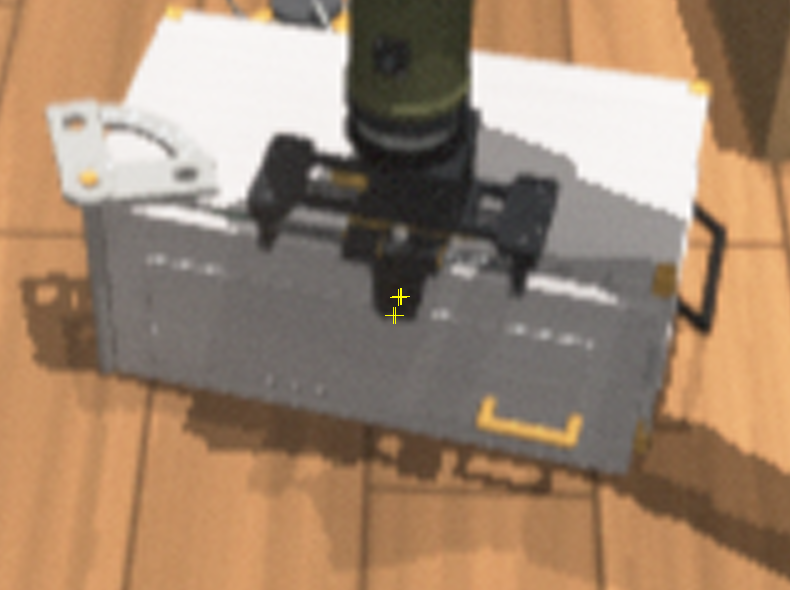

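carry_out --commands '[[[0,0,0,-0.15,0,0,0],[0,0,-0.01,-0.3,0,0,0],[0,0,-0.02,-0.5,0,0,0],[0,0,-0.03,-0.7,-0.1,0,0],[0,0,-0.03,-0.7,-0.1,0,0]]]'

```text
clock: 36.85
tool_pos: [0.4708, -0.1799, 0.1498]
eef_rot: [0.77, 0.638, 0.002, -0.0]
contact_force: [2.5, 3.9, -0.1]
opening: 0.01
```

carry_out --commands '[[[0,0,-0.01,-0.2,0,0,0],[0,0,-0.01,-0.3,0,0,0],[0,0,-0.01,-0.3,0,0,0]]]'

```text
clock: 37.1
tool_pos: [0.4697, -0.1837, 0.1498]
eef_rot: [0.767, 0.641, 0.001, -0.0]
contact_force: [1.4, 3.7, -0.2]
opening: 0.006
```

Run:
```python
from h import *
st()
t=np.array(r.get_state()["tool_pos"])[:2]-Hh;psi=np.radians(169.8);u=np.array([np.cos(psi),np.sin(psi)]); n=np.array([np.sin(psi),-np.cos(psi)]);print(t@u,t@n)
```

```text
t 37.10 pos [ 0.4697 -0.1837  0.1498] yaw -10.2 z [ 0.001  0.001 -1.   ] F [ 1.4  3.7 -0.2] op 0.006 q [ 0.57  0.72 -0.47  2.01  0.61  0.55 -0.51]
0.21970452149142547 0.016618737174184106
```

carry_out --commands '[[[0,0,0,-0.1,0,0,0],[0,0,0,-0.2,0,0,0],[0,0,0,-0.3,0,0,0],[0,0,0,-0.3,0,0,0]]]'

```text
clock: 37.43
tool_pos: [0.4697, -0.1838, 0.1498]
eef_rot: [0.767, 0.642, 0.002, -0.001]
contact_force: [1.4, 11.6, 0.1]
opening: 0.007
```

carry_out --commands '[[[0,0,0,-0.1,0,0,0],[0,0,0,-0.2,0,0,0],[0,0,0,-0.2,0,0,0]]]'

```text
clock: 37.68
tool_pos: [0.4697, -0.1838, 0.1499]
eef_rot: [0.766, 0.643, 0.003, -0.002]
contact_force: [1.0, 15.2, 0.4]
opening: 0.003
```

Run:
```python
from h import *
st();gview("g23",5,790,590)
```

```text
t 37.68 pos [ 0.4697 -0.1838  0.1499] yaw -10.0 z [ 0.003  0.007 -1.   ] F [ 1.  15.2  0.4] op 0.003 q [ 0.58  0.72 -0.48  2.01  0.61  0.55 -0.5 ]
side offset px 270.4 115.2 scale 5
t 37.73 pos [ 0.4697 -0.1838  0.1499] yaw -10.0 z [ 0.003  0.007 -1.   ] F [ 1.6 14.6 -0.2] op 0.007 q [ 0.58  0.72 -0.48  2.01  0.61  0.55 -0.5 ]
```

View pics/g23.png

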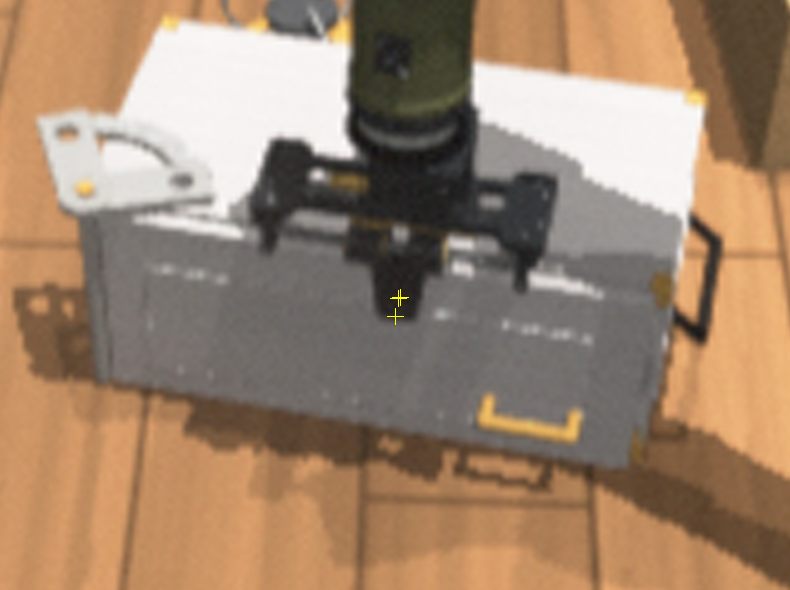

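carry_out --commands '[[[0,0,0,0.5,0,0,0],[0,0,0,2,0,0,0],[0,0,0,5,0,0,0],[0,0,0,7,0,-3,0],[0,0,0,7,0,-7,0],[0,0,0,7,0,-11,0],[0,0,0,7,0,-15,0],[0,0,0,7,0,-15,0],[0,0,0,7,0,-15,0]]]'

```text
clock: 38.48
tool_pos: [0.4815, -0.122, 0.3018]
eef_rot: [0.768, 0.64, 0.0, 0.002]
contact_force: [-0.9, -0.9, -0.6]
opening: 0.003
```

Run:
```python
from h import *
st()
p=r.snapshot("side"); 
im=cv2.resize(p["pixels"][:,:,::-1],None,fx=6,fy=6,interpolation=cv2.INTER_CUBIC)
for X in([.6193,-.2475,.188],[.683,-.239,.188]):
    a=proj(p,X)[0]; print(a); cv2.drawMarker(im,tuple(int(6*(x+.5)) for x in a),(0,0,255),cv2.MARKER_CROSS,14,1)
cv2.imwrite("pics/s7.png",im[6*100:6*200,6*260:6*390])
```

```text
t 38.48 pos [ 0.4815 -0.122   0.3018] yaw -10.4 z [ 0.004 -0.003 -1.   ] F [-0.9 -0.9 -0.6] op 0.003 q [ 0.57  0.5  -0.64  1.86  0.38  0.9  -0.43]
[305.86524048 151.69159088]
[286.82937471 152.86422495]
```

View pics/s7.png

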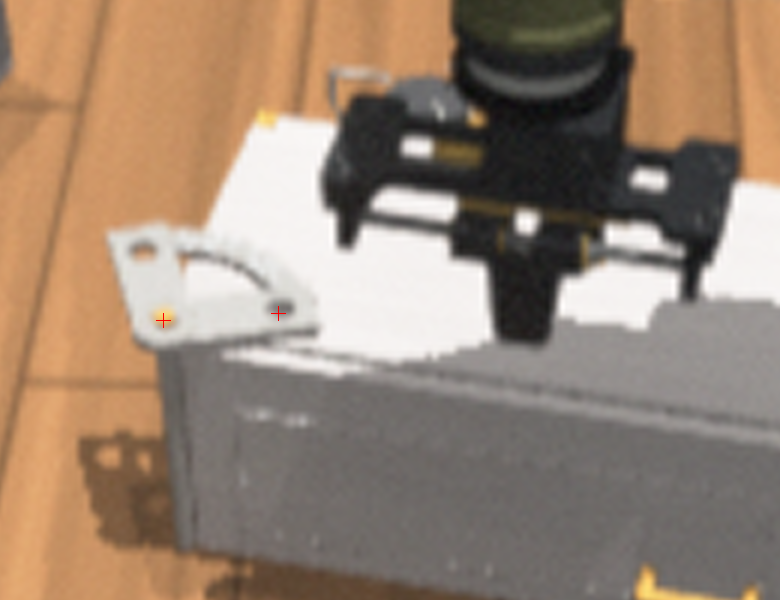

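Run:
```python
from h import *
p=r.snapshot("top"); crop(p,"t7",330,140,120,160,5)
go(.45,-.3128,.30,-15.4)
```

```text
row [-0.002  0.002  0.088] [-19.32   0.51  -0.06] rows>=4.6
```

View pics/t7.png

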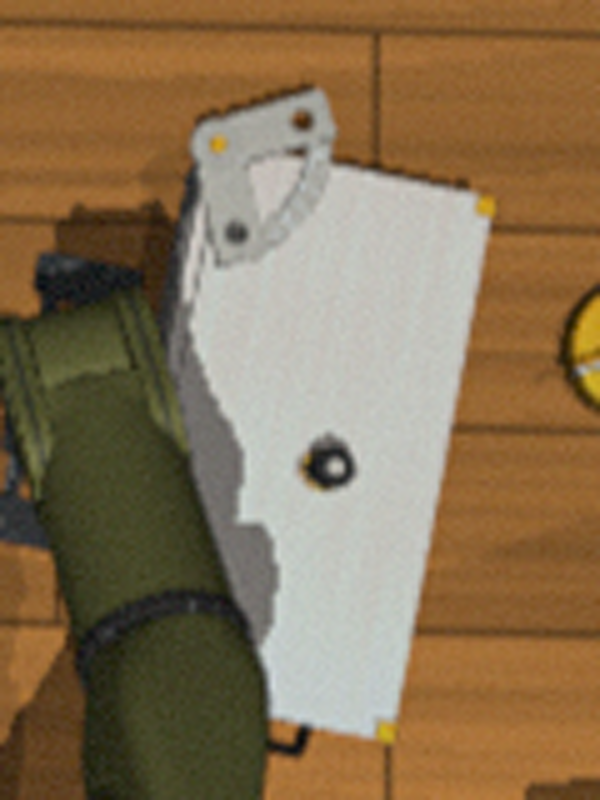

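carry_out --commands '[[[0,0,0.02,-3.5,0.1,0,5.5],[0,0,0.04,-7.5,0.2,0,5.5],[0,0,0.06,-11.5,0.3,0,5.5],[0,0,0.08,-15.5,0.4,0,5.5],[0,0,0.088,-18.5,0.5,0,5.5],[0,0,0.088,-19.3,0.5,0,5.5],[0,0,0.088,-19.3,0.5,0,5.5],[0,0,0.088,-19.3,0.5,0,5.5]]]'

```text
clock: 39.25
tool_pos: [0.4507, -0.3102, 0.2984]
eef_rot: [0.795, 0.607, -0.0, -0.002]
contact_force: [0.3, 0.5, -0.9]
opening: 0.583
```

Run:
```python
from h import *
gview("g24",7,700,590);go(.45,-.3128,.1985,-15.4)
```

```text
side offset px 307.42857142857144 72.42857142857143 scale 7
t 39.30 pos [ 0.4514 -0.3091  0.2989] yaw -15.1 z [-0.001  0.002 -1.   ] F [0.4 0.1 0.3] op 0.620 q [ 0.88  0.57 -0.61  1.72  0.38  0.97 -0.13]
row [-0.002 -0.002  0.004] [-0.41 -0.02 10.04] rows>=2.4
```

View pics/g24.png

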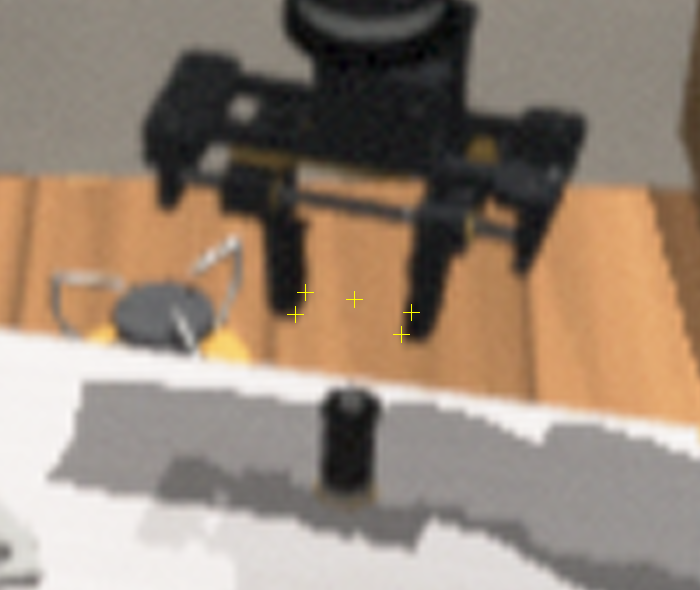

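carry_out --commands '[[[0,0,0,-0.3,0,1,5.5],[0,0,0,-0.4,0,3,5.5],[0,0,0,-0.4,0,5,5.5],[0,0,0,-0.4,0,7,5.5],[0,0,0,-0.4,0,9,5.5],[0,0,0,-0.4,0,9.8,5.5],[0,0,0,-0.4,0,10,5.5],[0,0,0,-0.4,0,10,5.5],[0,0,0,-0.4,0,10,5.5]]]'

```text
clock: 40.05
tool_pos: [0.4511, -0.3148, 0.2005]
eef_rot: [0.795, 0.607, 0.0, 0.001]
contact_force: [0.4, -1.2, -0.2]
opening: 0.626
```

Run:
```python
from h import *
st();go(.45,-.3128,.1985,-15.4)
```

```text
t 40.05 pos [ 0.4511 -0.3148  0.2005] yaw -15.2 z [ 0.001 -0.001 -1.   ] F [ 0.4 -1.2 -0.2] op 0.626 q [ 0.84  0.69 -0.53  1.83  0.5   0.75 -0.22]
row [0.002 0.    0.003] [ 0.16 -0.16  0.2 ] rows>=0.1
```

carry_out --commands '[[[0,0,0,0.2,-0.1,0.15,5.5],[0,0,0,0.2,-0.1,0.15,3.5],[0,0,0,0.2,-0.1,0.15,2],[0,0,0,0.2,-0.1,0.15,2],[0,0,0,0.2,-0.1,0.15,2],[0,0,0,0.2,-0.1,0.15,2],[0,0,0,0.2,-0.1,0.15,2],[0,0,0,0.2,-0.1,0.15,2]]]' --force 50

```text
clock: 40.72
tool_pos: [0.4505, -0.3131, 0.1988]
eef_rot: [0.795, 0.607, 0.0, 0.001]
contact_force: [-0.4, -0.1, 4.5]
opening: 0.294
```

Run:
```python
from h import *
st()
```

```text
t 40.72 pos [ 0.4505 -0.3131  0.1988] yaw -15.3 z [ 0.001 -0.001 -1.   ] F [-0.4 -0.1  4.5] op 0.294 q [ 0.84  0.69 -0.53  1.84  0.5   0.74 -0.23]
```

carry_out --commands '[[[0,0,0,0,0,-1,2],[0,0,0,0,0,-2.5,2],[0,0,0,0,0,-4.5,2],[0,0,0,0,0,-7,2],[0,0,0,0,0,-10,2],[0,0,0,0,0,-10,2],[0,0,0,0,0,-10,2]]]'

```text
clock: 41.3
tool_pos: [0.4503, -0.3131, 0.2997]
eef_rot: [0.795, 0.607, 0.0, 0.001]
contact_force: [-1.7, -0.6, -2.1]
opening: 0.296
```

Run:
```python
from h import *
gview("g25",7,700,590);go(.6190,-.2475,.30,-15.4)
```

```text
side offset px 307.57142857142856 71.57142857142857 scale 7
t 41.35 pos [ 0.4493 -0.3129  0.2983] yaw -15.3 z [-0.001 -0.    -1.   ] F [-0.7 -0.1 -1.4] op 0.296 q [ 0.89  0.57 -0.61  1.72  0.38  0.97 -0.13]
row [-0.     0.     0.002] [10.79 14.64 -0.18] rows>=4.4
```

View pics/g25.png

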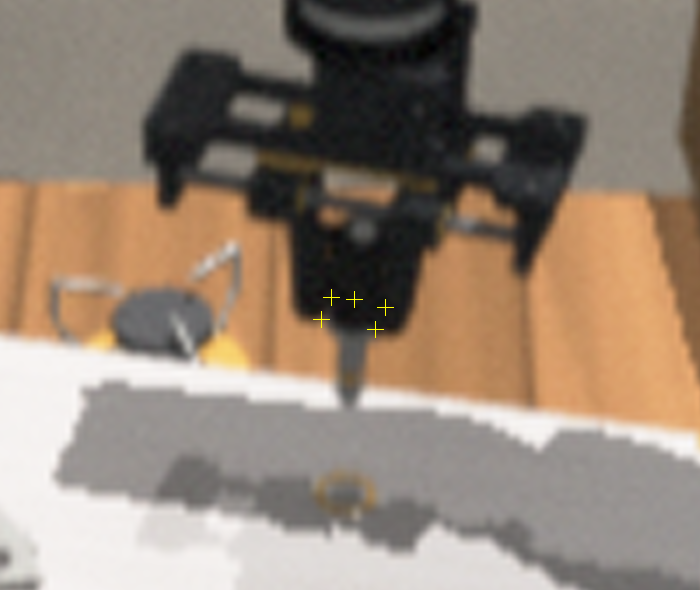

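carry_out --commands '[[[0,0,0,1.5,2,0,2],[0,0,0,3.6,5,0,2],[0,0,0,5.8,8,0,2],[0,0,0,8,11,0,2],[0,0,0,10,13.6,0,2],[0,0,0,10.8,14.6,0,2],[0,0,0,10.8,14.6,2,2],[0,0,0,10.8,14.6,3,2],[0,0,0,10.8,14.6,3,2],[0,0,0,10.8,14.6,3,2]]]'

```text
clock: 42.18
tool_pos: [0.6175, -0.248, 0.2665]
eef_rot: [0.795, 0.606, -0.002, -0.001]
contact_force: [-0.7, -0.2, -0.5]
opening: 0.294
```

Run:
```python
from h import *
s=r.get_state()["tool_pos"]
gview("g26",8,700,590,np.array([[s[0],s[1],s[2]-.0628],[.619,-.2475,.188]]));go(.6190,-.2475,.25,-15.4)
```

```text
side offset px 261.5 96.375 scale 8
t 42.23 pos [ 0.6182 -0.248   0.2677] yaw -15.4 z [-0.002 -0.    -1.   ] F [ 1.  -0.8 -0.8] op 0.294 q [ 0.59  0.77 -0.55  1.39  0.42  1.1  -0.3 ]
row [-0.002  0.001  0.001] [0.07 0.07 1.77] rows>=0.4
```

View pics/g26.png

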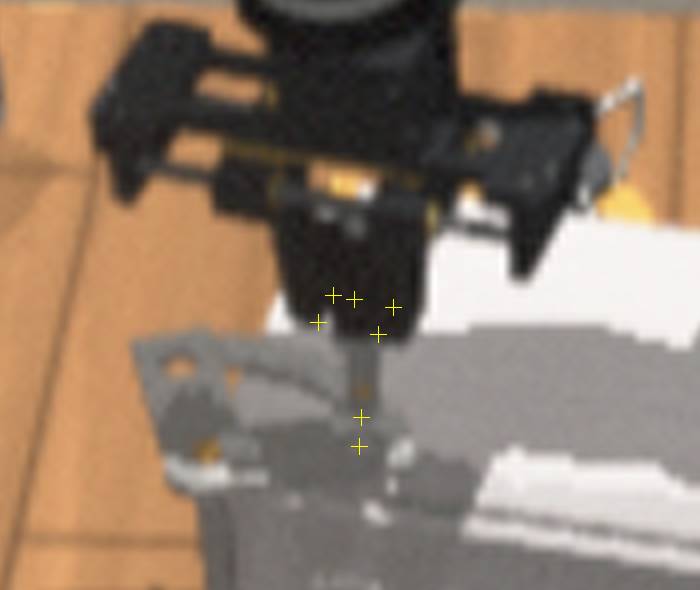

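carry_out --commands '[[[0,0,0,0.1,0.1,0.6,2],[0,0,0,0.1,0.1,1.2,2],[0,0,0,0.1,0.1,1.8,2],[0,0,0,0.1,0.1,2.3,2],[0,0,0,0.1,0.1,2.3,2],[0,0,0,0.1,0.1,2.3,2]]]'

```text
clock: 42.73
tool_pos: [0.6201, -0.2467, 0.2448]
eef_rot: [0.795, 0.607, -0.0, -0.0]
contact_force: [-0.1, 0.3, -1.1]
opening: 0.293
```

carry_out --commands '[[[0,0,0,0,0,0.4,2],[0,0,0,0,0,0.8,2],[0,0,0,0,0,1.2,2],[0,0,0,0,0,1.6,2],[0,0,0,0,0,1.6,2]]]'

```text
clock: 43.15
tool_pos: [0.6199, -0.2467, 0.2281]
eef_rot: [0.795, 0.607, -0.001, -0.0]
contact_force: [0.7, -1.2, -2.0]
opening: 0.297
```

carry_out --commands '[[[0,0,0,0,0,0.4,2],[0,0,0,0,0,0.8,2],[0,0,0,0,0,1.2,2],[0,0,0,0,0,1.5,2],[0,0,0,0,0,1.7,2],[0,0,0,0,0,1.7,2]]]'

```text
clock: 43.65
tool_pos: [0.6207, -0.2467, 0.2116]
eef_rot: [0.795, 0.607, 0.0, 0.0]
contact_force: [2.4, 0.4, -4.2]
opening: 0.295
```

carry_out --commands '[[[0,0,0,0,0,0.2,2],[0,0,0,0,0,0.3,2],[0,0,0,0,0,0.4,2],[0,0,0,0,0,0.5,2],[0,0,0,0,0,0.5,2]]]'

```text
clock: 44.07
tool_pos: [0.6201, -0.2465, 0.207]
eef_rot: [0.795, 0.607, -0.0, -0.0]
contact_force: [1.0, -0.0, -1.3]
opening: 0.296
```

carry_out --commands '[[[0,0,0,0,0,0.1,2],[0,0,0,0,0,0.2,2],[0,0,0,0,0,0.3,2],[0,0,0,0,0,0.3,2]]]'

```text
clock: 44.4
tool_pos: [0.6206, -0.247, 0.2066]
eef_rot: [0.795, 0.606, 0.0, 0.001]
contact_force: [-3.4, -0.5, 11.1]
opening: 0.296
```

Run:
```python
from h import *
st()
```

```text
t 44.40 pos [ 0.6206 -0.247   0.2066] yaw -15.3 z [ 0.001 -0.002 -1.   ] F [-3.4 -0.5 11.1] op 0.296 q [ 0.58  0.83 -0.53  1.45  0.47  0.98 -0.34]
```

Bottomed at z 0.2066 with 11 N: shoulder is seated. Release and lift away.

carry_out --commands '[[[0,0,0,0,0,-0.2,2],[0,0,0,0,0,-0.2,3.5],[0,0,0,0,0,-0.2,5.5],[0,0,0,0,0,-0.2,5.5],[0,0,0,0,0,-0.2,5.5],[0,0,0,0,0,-0.2,5.5],[0,0,0,0,0,-2,5.5],[0,0,0,0,0,-5,5.5],[0,0,0,0,0,-9,5.5],[0,0,0,0,0,-12,5.5]]]'

```text
clock: 45.23
tool_pos: [0.6207, -0.2464, 0.3265]
eef_rot: [0.795, 0.607, 0.001, 0.0]
contact_force: [1.1, 0.1, -0.6]
opening: 0.622
```

carry_out --commands '[[[0,0,0,-3,-3,-1,5.5],[0,0,0,-6,-5,-1,5.5],[0,0,0,-9,-8,-1,5.5],[0,0,0,-12,-10,-1,5.5],[0,0,0,-15,-13,-1,5.5],[0,0,0,-15,-13,-1,5.5],[0,0,0,-15,-13,-1,5.5]]]'

```text
clock: 45.82
tool_pos: [0.4527, -0.3594, 0.3341]
eef_rot: [0.797, 0.604, -0.001, -0.0]
contact_force: [0.7, 0.3, -0.0]
opening: 0.621
```

Run:
```python
from h import *
st()
p=r.snapshot("side"); crop(p,"s8",230,100,200,150,4)
crop(r.snapshot("top"),"t8",160,130,270,170,2.9)
X=np.array([[.6195,-.2475,.245],[.6195,-.2475,.188]]);print((proj(p,X)-[230,100]+.5)*4)
```

```text
t 45.82 pos [ 0.4527 -0.3594  0.3341] yaw -15.6 z [-0.002 -0.001 -1.   ] F [ 0.7  0.3 -0. ] op 0.621 q [ 0.94  0.58 -0.61  1.58  0.36  1.1  -0.03]
[[302.09921423 156.27651005]
 [305.22493956 208.75998999]]
```

View pics/s8.png

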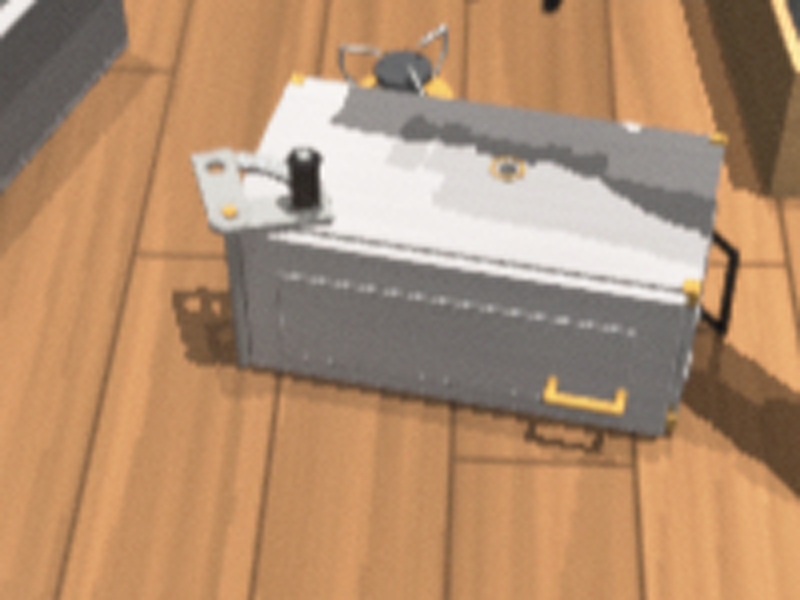

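View pics/t8.png

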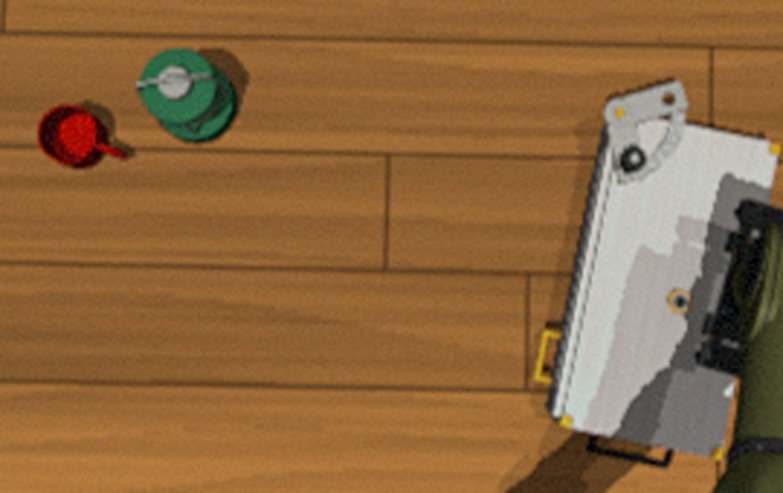

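Run:
```python
from h import *
r.finish_job(); st()
```

```text
the job is handed in; nothing more can be done
the job is handed in; nothing more can be done
```

The job is done and handed in at about 46 s on the robot's clock. All three canisters on the table are in the rack, the door is shut, and the same pin is home in the lock hole.

**Canisters:** Before the pin came out, all three stood upright in the rack. I measured them at rack x of about 8–10 mm and y of about -79, -4 and +81 mm, within the limits. They were still standing in the last view of them, with the door partly closed; shut in the cabinet they can't be seen, so I have no later check.

**Door:** It met a hard stop: the finger did not move between 4 N and 15 N, more than the catch's 9 N. The final pictures show the door parallel to the cabinet front. I had no direct angle reading, so the 0.02 rad limit rests on that.

**Pin:** It stopped at TCP height 0.2066 m with 11 N against it, matching the computed home height of 0.2068 m. In the top picture it stands within about 1 pixel of where it was at the start. I saw no clear 5 N ball resistance on the way in.

**Bystanders:** The mug and lantern are unmoved in the final pictures. The stove is still in its place, though the arm partly hides it in the last views.

**Disagreements:** The two cameras differed by about 9 mm in y. The side camera matched the fingers and the door length to about 2 mm, so I used it. After shutting, the quadrant hole looked 2–3 mm off its predicted place, but the pin went in freely.

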